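# Lay the flavouring bottles away in the drawer

### The arm

A 6-joint arm with a two-finger parallel gripper is mounted at the origin on the work surface. World frame = base frame: x ahead of the robot, y to its left, z up, the work surface at z = 0. Lengths are in m, angles in degrees, forces in N, time in s.
With the tool pointing down it reaches from about 0.35 to 0.875 m from the base axis. Payload 4.2 kg.
Tool frame: the origin (TCP) lies on the mounting face of the last link; the fingertips stand 182 mm ahead of it and the grasp point (between the pads) lies 164 mm ahead of it (r.tcp_to_grasp is the distance from the TCP to the grasp point, in m); z points along the fingers, y is the line along which they close (so a half turn about z gives the same grasp; the last joint's range is limited). The gripper opens to 87 mm and grips with 3 to 60 N. Pads are 19 mm wide; open, the fingers measure 117 mm over their backs; the gripper's body (75 mm by 190 mm) begins 51 mm behind the grasp point.
Start: joints at [89.473, 22.042, 0.453, 0, -68.411, -14.817], TCP at [0.165, 0.603, 0.405] pointing down, gripper open.
Joint ranges: [-179.83, 179.83], [-69.29, 118.12], [-61.27, 80.66], [-181.25, 117.63], [-171.15, -9.14], [-177.46, 177.46]. Speed limits (degrees/s): [159.86, 159.86, 180, 180, 180, 180].

### API

Orientations are given as a 3x3 rotation matrix whose columns are the frame's x, y, z axes.
In Python, from station import sense, eyes, r gives the robot as it stands.
- The arm moves only by the tool jog_arm, never from a script. Its argument "increments" is a list of rows, each a list of 4 numbers: the shift along the tool's x, y, z normalised to -1 to 1, where 1 is 0.02 m, then the turn about the tool's z normalised to -1 to 1, where 1 is 0.08 rad. A call has 1 to 10 rows; each row shifts and turns the commanded pose from where the row before left it, along the tool's axes as they then stand; what a row does not reach is not made up. A row lasts 1/10 s, in which the tool goes at most 50 mm and 8.59 degrees, less where a joint would pass 70% of its speed; a pose out of reach is approached as far as the arm can. A call with a number of a shift or a turn outside -1 to 1 is refused whole. A call with a gripper value outside its range is refused whole. "grip" is the finger opening in mm, from 0 to 87, set as the call begins (left out, the last holds). The fingers move at their own pace and stop on an object; the grip force is fixed at half the most. Time passes only in rows, so rows that do not move let the fingers close. It gives the time, the measured TCP pose, the force, the opening and the grip force at its end, in the units of the state.
- sense(): the state, without advancing time (a new reading comes with each control period).
- eyes.capture(name): name is "side" or "top"; returns the picture (420x560x3 uint8, blue, green, red); there is no depth.
- eyes.get_calibration(name): a dict with "camera_matrix" (3x3 intrinsics, pixels), "k1" (the pictures are not rectified: a ray, as slopes to the right and down, at radius r is drawn at 1 + k1 r^2 times it, then the intrinsics apply), "R" (3x3) and "t" (3): a world point X has camera coordinates R X + t. Camera axes: x right, y down, z forward; pixel columns grow to the right and rows downward; lengths in m; the calibration is good to about 2 mm. A picture is of the moment at which its call begins. get_calibration takes no time and is no camera call.
- r.finish_job(): hands the job in; it is judged then, once.
Trained networks look in the newest picture that a camera, given by its name, has taken for a name from the list of things; names that differ only in an ending like _2 or _b are one class to them, and where a whole thing is asked for, a point or a joint stands for the part that bears it (a point fixed in the world has none). Each returns a list of dicts, best first, with "conf" (0 to 1); they miss things now and then, are a little off and sometimes report something else, mostly with a low value. They report only what shows in the picture. A call takes as long as a camera call.
- eyes.spot_in(camera, name): "centre" ([x, y, z] in m, in world coordinates, good to about 4 mm: the middle of the surface that is visible of it).
- eyes.outline_of(camera, name): "mask" (420x560 bool, what is visible of it).
The state is a dict: "time_s": time; "joints": joint angles; "joint_velocities": joint speeds; "effort": joint torques, N m; "tcp_pos": TCP position; "ee_rot": TCP orientation; "wrist_force": force on the tool from outside, world axes, zero at the start; "moment": the same for the moment, N m; "gripper_width": opening from 0.0 (shut) to 1.0 (fully open); "gripper_force": force on a finger pad.
Only numpy, scipy, OpenCV 4.12 (cv2) and the standard library are available. Lean on these libraries where they do the work, as an engineer would, in place of code of your own. Each camera call takes 0.05 s, during which the arm holds its last target. There are 200 camera calls.

### The job

Put the yellow flavouring bottles away for the day: pull the drawer of the low white unit wide open, lay every bottle on the table on its side in a cradle of its own in the drawer, cap towards the drawer front, and then push the drawer fully shut. Leave the sweets jar, the candy tray and the wooden bar where they are.

Things in the scene. Friction and masses are not known exactly. Their poses are not given: they have to be found in the camera images.
- drawer (a joint): How far the drawer is pulled out (m): 0 = fully shut, 0.2 = fully out, at its stop. It slides level along the handle's -x axis (towards the robot) and stays where it is left; friction about 1.5 N plus 4 N per m/s. The cradles lie wholly open from above when it is out by 0.19 or more.
- unit_front (a point): Fixed white low unit on the table that holds the one drawer: 400 wide (y), 260 deep (x), 108 high, top plate 12 thick. The point: middle of its front face's lower edge, at table height; x runs from its front to its back, y left, z up. The shut drawer's front face is flush with it. Its place and yaw vary.
- handle (a point): Middle of the drawer's handle, moves with the drawer: a level steel bar, 10 thick, 120 long along y, on two arms at its ends, 50 in front of the drawer's front face (45 clear behind the bar); 86 above the table, 22 below the unit's top. x runs into the drawer, y left, z up. Four equal cradles lie in the drawer along x, side by side, at y = -126, -42, +42 and +126 of this point.
- cradle_line (a point): A point of the drawer: middle of the front face's top edge, 80 above the table, axes as the handle's. In each cradle the axis of a laid bottle is 22 below this point (58 above the table); its foot comes at x = +185 (+-20 of play), its cap near the drawer front at x = +35. A gripper's fingers fit beside the bottle between the cradle's two saddles.
- drawer_rim (a point): A point of the drawer: left end of the front face's top edge, at y = +185 of cradle_line; axes as the handle's. The front is 15 thick; the drawer is 190 long inside to a back board at x = +205; side walls and back board 70 above the table, floor 20 above it; side walls 180 from the middle. Each cradle is two white V-notched saddles, 10 long along x, at x = +104 and +167.
- bottle0: Yellow plastic flavouring bottle, closed, standing on the table; three or four bottles are there. All are alike. Round: body 46 in diameter from 0 to 102 above its foot, then shoulder, neck and a white cap 28 in diameter; 150 high; 165 to 300 g, centre of mass about 60 above the foot. Origin: centre of its underside; z runs from foot to cap.
- bottle1: Yellow plastic flavouring bottle, closed, standing on the table. All are alike. Round: body 46 in diameter from 0 to 102 above its foot, then shoulder, neck and a white cap 28 in diameter; 150 high; 165 to 300 g, centre of mass about 60 above the foot. Origin: centre of its underside; z runs from foot to cap.
- bottle2: Yellow plastic flavouring bottle, closed, standing on the table. All are alike. Round: body 46 in diameter from 0 to 102 above its foot, then shoulder, neck and a white cap 28 in diameter; 150 high; 165 to 300 g, centre of mass about 60 above the foot. Origin: centre of its underside; z runs from foot to cap.
- bottle3: Yellow plastic flavouring bottle, closed, standing on the table. All are alike. Round: body 46 in diameter from 0 to 102 above its foot, then shoulder, neck and a white cap 28 in diameter; 150 high; 165 to 300 g, centre of mass about 60 above the foot. Origin: centre of its underside; z runs from foot to cap.
- jar: Bystander, not to be moved: a glass sweets jar, 90 in diameter, 120 high, standing on the table beyond the bottles. Origin: centre of its underside.
- candy_tray: Bystander, not to be moved: a white tray 200 x 130 x 35 (up to 40 high) with striped candy sticks, on the table to the right. Origin: centre of its underside.
- wood_bar: Bystander, not to be moved: a wooden bar 180 x 35 x 22 lying on the table to the right, near the robot. Origin: centre of its underside.

How it is judged (in metres and radians):
On the way, in this order (a step that is already met when the one before it is completed fails the run):
1. the drawer is pulled wide open (at least 170 mm) (value of joint drawer above 0.17 m), for 0.2 s.
2. every bottle lies on its side in a cradle, cap to the drawer front, let go, with the drawer still open (value of joint drawer above 0.12 m and x of bottle0 in the frame of handle between 0.205 and 0.26 m and z of bottle0 in the frame of handle between -0.038 and -0.018 m and angle between the z axis of each of bottle0, bottle1, bottle2, bottle3 and the x axis of handle, either way round below 0.17 rad and (y of bottle0 in the frame of handle between -0.138 and -0.114 m or y of bottle0 in the frame of handle between -0.054 and -0.03 m or y of bottle0 in the frame of handle between 0.03 and 0.054 m or y of bottle0 in the frame of handle between 0.114 and 0.138 m) and linear speed of each of bottle0, bottle1, bottle2, bottle3 below 0.02 m/s and contact force between the fingers and bottle0 below 0.3 N and x of bottle1 in the frame of handle between 0.205 and 0.26 m and z of bottle1 in the frame of handle between -0.038 and -0.018 m and (y of bottle1 in the frame of handle between -0.138 and -0.114 m or y of bottle1 in the frame of handle between -0.054 and -0.03 m or y of bottle1 in the frame of handle between 0.03 and 0.054 m or y of bottle1 in the frame of handle between 0.114 and 0.138 m) and contact force between the fingers and bottle1 below 0.3 N and x of bottle2 in the frame of handle between 0.205 and 0.26 m and z of bottle2 in the frame of handle between -0.038 and -0.018 m and (y of bottle2 in the frame of handle between -0.138 and -0.114 m or y of bottle2 in the frame of handle between -0.054 and -0.03 m or y of bottle2 in the frame of handle between 0.03 and 0.054 m or y of bottle2 in the frame of handle between 0.114 and 0.138 m) and contact force between the fingers and bottle2 below 0.3 N and x of bottle3 in the frame of handle between 0.205 and 0.26 m and z of bottle3 in the frame of handle between -0.038 and -0.018 m and (y of bottle3 in the frame of handle between -0.138 and -0.114 m or y of bottle3 in the frame of handle between -0.054 and -0.03 m or y of bottle3 in the frame of handle between 0.03 and 0.054 m or y of bottle3 in the frame of handle between 0.114 and 0.138 m) and contact force between the fingers and bottle3 below 0.3 N), for 0.2 s.
3. the drawer is pushed shut (value of joint drawer below 0.01 m), for 0.2 s.
At the end, for the whole second after the job is handed in: Drawer shut (under 10 mm out); every bottle present rests on its side in a cradle, let go: foot centre within 12 mm sideways and 10 mm in height of the cradle's axis and 155 to 210 mm behind the drawer's front face (cap to the front), axis within 0.17 rad of the cradle's (value of joint drawer below 0.01 m and x of bottle0 in the frame of handle between 0.205 and 0.26 m and z of bottle0 in the frame of handle between -0.038 and -0.018 m and angle between the z axis of each of bottle0, bottle1, bottle2, bottle3 and the x axis of handle, either way round below 0.17 rad and (y of bottle0 in the frame of handle between -0.138 and -0.114 m or y of bottle0 in the frame of handle between -0.054 and -0.03 m or y of bottle0 in the frame of handle between 0.03 and 0.054 m or y of bottle0 in the frame of handle between 0.114 and 0.138 m) and linear speed of each of bottle0, bottle1, bottle2, bottle3 below 0.02 m/s and contact force between the fingers and bottle0 below 0.3 N and x of bottle1 in the frame of handle between 0.205 and 0.26 m and z of bottle1 in the frame of handle between -0.038 and -0.018 m and (y of bottle1 in the frame of handle between -0.138 and -0.114 m or y of bottle1 in the frame of handle between -0.054 and -0.03 m or y of bottle1 in the frame of handle between 0.03 and 0.054 m or y of bottle1 in the frame of handle between 0.114 and 0.138 m) and contact force between the fingers and bottle1 below 0.3 N and x of bottle2 in the frame of handle between 0.205 and 0.26 m and z of bottle2 in the frame of handle between -0.038 and -0.018 m and (y of bottle2 in the frame of handle between -0.138 and -0.114 m or y of bottle2 in the frame of handle between -0.054 and -0.03 m or y of bottle2 in the frame of handle between 0.03 and 0.054 m or y of bottle2 in the frame of handle between 0.114 and 0.138 m) and contact force between the fingers and bottle2 below 0.3 N and x of bottle3 in the frame of handle between 0.205 and 0.26 m and z of bottle3 in the frame of handle between -0.038 and -0.018 m and (y of bottle3 in the frame of handle between -0.138 and -0.114 m or y of bottle3 in the frame of handle between -0.054 and -0.03 m or y of bottle3 in the frame of handle between 0.03 and 0.054 m or y of bottle3 in the frame of handle between 0.114 and 0.138 m) and contact force between the fingers and bottle3 below 0.3 N); the robot touches nothing.
It fails at once if the sweets jar is moved more than 30 mm (distance of jar from where it was at the start of the episode above 0.03 m).
It fails at once if the candy tray is moved more than 30 mm (distance of candy_tray from where it was at the start of the episode above 0.03 m).
It fails at once if the wooden bar is moved more than 30 mm (distance of wood_bar from where it was at the start of the episode above 0.03 m).
Of bottle0, bottle1, bottle2, bottle3 only 3 to 4 are there at a start; the rules pass over those that are not, and their reading is None.
At some moment in a run one of bottle0, bottle1, bottle2, bottle3 may be knocked a few centimetres aside while the robot is not near it.
It also fails if it takes over 210 s, if anything falls off the work surface, if the arm or the gripper's body presses on something with over 40 N, if the wrist force passes 120 N, or if a joint passes its speed limit or range.

## Working session

There is one attempt and no reset: what is moved stays moved. The work goes in short steps, Python scripts to look and compute and a tool call to move; the robot and the scene stay as the last step left them, time stands still between calls to the robot, and variables do not carry over. Pictures are saved under pics/ and viewed, at most 14 in all, crops included, and the job is handed in when it is done.

Besides the shell and the picture viewer there is one more tool, called after ">>>" in YAML: its name, and indented under it one key for each argument. jog_arm: Moves the arm, as the interface text tells. Its arguments: {"type":"object","properties":{"increments":{"type":"array"},"grip":{"type":"number"}},"required":["increments"]}

```bash
mkdir -p pics; cat > h.py <<'E'
import numpy as np, cv2
from station import sense, eyes, r
def snap(n,f):
    im=eyes.capture(n); cv2.imwrite('pics/'+f,im); return im
def ray(cam,uv):
    c=eyes.get_calibration(cam); K=np.array(c['camera_matrix']); R=np.array(c['R']); t=np.array(c['t'])
    d=(np.array(uv,float)-K[:2,2])/[K[0,0],K[1,1]]; s=d.copy()
    for _ in range(20): s=d/(1+c['k1']*(s@s))
    v=R.T@np.r_[s,1]; return -R.T@t, v/np.linalg.norm(v)
def onz(cam,uv,z):
    o,v=ray(cam,uv); return o+v*(z-o[2])/v[2]
def tri(uvs):  # {cam:uv}
    A=np.zeros((3,3)); b=np.zeros(3)
    for c,uv in uvs.items():
        o,v=ray(c,uv); P=np.eye(3)-np.outer(v,v); A+=P; b+=P@o
    return np.linalg.solve(A,b)
def proj(cam,X):
    c=eyes.get_calibration(cam); K=np.array(c['camera_matrix']); p=np.array(c['R'])@X+np.array(c['t'])
    s=p[:2]/p[2]; s=s*(1+c['k1']*(s@s)); return K[:2,:2]@s+K[:2,2]
def st():
    s=sense(); R=np.array(s['ee_rot']); p=np.array(s['tcp_pos'])
    print('t',s['time_s'],'tcp',p.round(4),'x',R[:,0].round(3),'y',R[:,1].round(3),'w',round(s['gripper_width']*87,1),'F',np.round(s['wrist_force'],1)); return p,R
E
python3 - <<'E'
from h import *
np.set_printoptions(suppress=True,precision=4)
st()
for n in('side','top'):
    snap(n,n+'0.png'); c=eyes.get_calibration(n); R=np.array(c['R']); print(n,c['k1'],np.array(c['camera_matrix'])[0], 'pos',-R.T@np.array(c['t']),'fwd',R[2],'right',R[0])
for n in('top','side'):
  for k in('bottle0','handle','drawer_rim','cradle_line','jar','candy_tray','wood_bar'):
    print(n,k,[(round(d['conf'],2),np.round(d['centre'],3).tolist()) for d in eyes.spot_in(n,k)])
E
```

```text
t 0.0 tcp [0.1653 0.6026 0.4037] x [ 0.964 -0.265  0.   ] y [-0.265 -0.964  0.002] w 86.8 F [ 0.2  0.4 -0.3]
side -0.1744377768330666 [480.7215   0.     279.4818] pos [ 0.0625 -0.903   0.8156] fwd [ 0.379   0.6864 -0.6206] right [ 0.872  -0.4894 -0.0088]
top 0.006187637092032528 [504.0799   0.     276.2048] pos [ 0.3792 -0.071   1.6785] fwd [ 0.0975  0.0188 -0.9951] right [ 0.001  -0.9998 -0.0188]
top bottle0 [(0.78, [0.416, 0.366, 0.108]), (0.72, [0.433, 0.263, 0.112]), (0.5, [0.577, 0.353, 0.105])]
top handle [(0.57, [0.67, -0.085, 0.067])]
top drawer_rim [(0.6, [0.794, -0.093, 0.107])]
top cradle_line [(0.89, [0.672, -0.089, 0.07]), (0.48, [0.435, 0.265, 0.112])]
top jar [(0.71, [0.746, 0.242, 0.121]), (0.41, [0.674, -0.082, 0.071])]
top candy_tray [(0.91, [0.547, -0.518, 0.033]), (0.67, [0.416, 0.363, 0.109])]
top wood_bar [(0.71, [0.308, -0.392, 0.023])]
side bottle0 [(0.85, [0.418, 0.362, 0.076]), (0.78, [0.43, 0.255, 0.082]), (0.72, [0.568, 0.35, 0.074])]
side handle [(0.87, [0.666, -0.114, 0.053])]
side drawer_rim [(0.8, [0.672, -0.111, 0.05])]
side cradle_line [(0.57, [0.667, -0.11, 0.048]), (0.3, [0.433, 0.257, 0.082])]
side jar [(0.86, [0.734, 0.224, 0.079]), (0.35, [0.669, -0.111, 0.05])]
side candy_tray [(0.96, [0.533, -0.523, 0.031])]
side wood_bar [(0.92, [0.305, -0.409, 0.019]), (0.62, [0.736, 0.226, 0.08])]
```

View pics/top0.png

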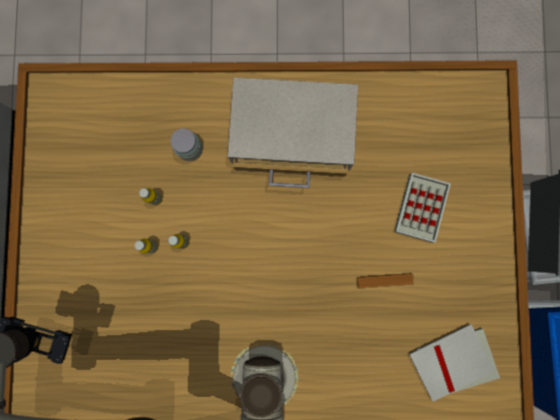

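View pics/side0.png

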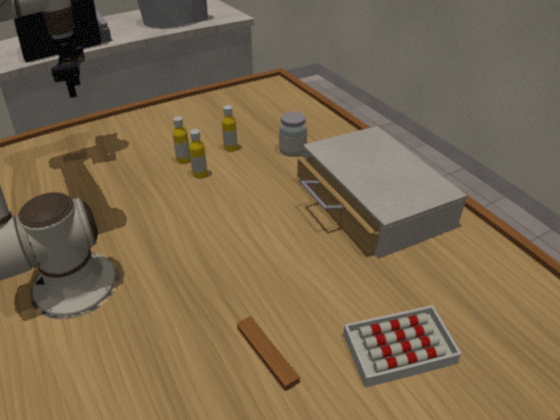

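Three bottles stand at top-view pixels ~(148,195), (143,246) and (176,241). The handle bar is at ~(289,185), in front of the unit. I'll zoom in for precise handle and cap pixels.

```bash
python3 - <<'E'
from h import *
a=cv2.imread('pics/top0.png')[60:200,220:370]; b=cv2.imread('pics/side0.png')[125:250,290:470]
a=cv2.resize(a,None,fx=2.6,fy=2.6,interpolation=2); b=cv2.resize(b,None,fx=2.2,fy=2.2,interpolation=2)
im=np.zeros((max(a.shape[0],b.shape[0]),a.shape[1]+b.shape[1],3),np.uint8); im[:a.shape[0],:a.shape[1]]=a; im[:b.shape[0],a.shape[1]:]=b
print(im.shape,a.shape); cv2.imwrite('pics/z1.png',im)
E
```

```text
(364, 786, 3) (364, 390, 3)
```

View pics/z1.png

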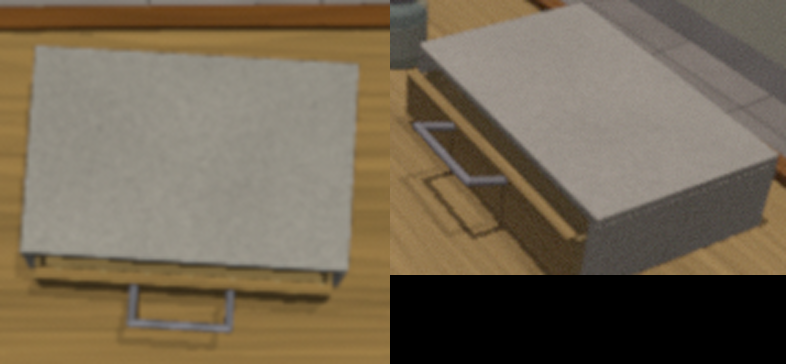

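```bash
cat >> h.py <<'E'
def caps(show=False):
    """standing bottles: white cap blob at the upper end of each yellow mask, in both views"""
    out={}
    for cam in('top','side'):
        im=eyes.capture(cam); hsv=cv2.cvtColor(im,cv2.COLOR_BGR2HSV)
        out[cam]=im
        m=((hsv[...,0]>20)&(hsv[...,0]<36)&(hsv[...,1]>190)&(hsv[...,2]>60)).astype(np.uint8)
        n,l,s,c=cv2.connectedComponentsWithStats(m)
        out[cam+'y']=[(s[i].tolist(),c[i].round(1)) for i in range(1,n) if s[i,4]>15]
    return out
E
python3 - <<'E'
from h import *
np.set_printoptions(suppress=True,precision=4)
L=tri({'top':(270,184.6),'side':(302.3,181.8)}); Rr=tri({'top':(308.1,186.2),'side':(325.5,207.7)})
ul=tri({'top':(229.2,156.9),'side':(305,145.5)}); ur=tri({'top':(353.5,163.8),'side':(384.1,225)})
print('bar',L,Rr,'unit',ul,ur)
print([onz('top',u,.086) for u in((270,184.6),(308.1,186.2))],[onz('top',u,.108) for u in((229.2,156.9),(353.5,163.8))])
o=caps(); print(o['topy']); print(o['sidey'])
for cam in('top','side'):
  for d in eyes.outline_of(cam,'bottle0'):
    m=d['mask']; ys,xs=np.nonzero(m); print(cam,round(d['conf'],2),xs.min(),xs.max(),ys.min(),ys.max(),m.sum())
a=o['top'][180:265,125:200]; b=o['side'][98:185,165:245]
z=np.hstack([cv2.resize(a,(375,425),interpolation=2),cv2.resize(b,(400,425),interpolation=2)]); cv2.imwrite('pics/z2.png',z)
E
```

```text
bar [ 0.6164 -0.0218  0.085 ] [ 0.6105 -0.1431  0.083 ] unit [0.7033 0.1072 0.1035] [ 0.6781 -0.2855  0.1028]
[array([ 0.6143, -0.0209,  0.086 ]), array([ 0.609 , -0.1423,  0.086 ])] [array([0.6999, 0.1079, 0.108 ]), array([ 0.6767, -0.2845,  0.108 ])]
[([142, 188, 14, 15, 99], array([150.3, 195.9])), ([172, 234, 13, 14, 84], array([179.3, 241.1])), ([139, 239, 14, 14, 99], array([146.7, 245.7]))]
[([222, 116, 14, 15, 160], array([228.5, 123.3])), ([173, 128, 14, 15, 167], array([179.7, 134.9])), ([189, 141, 15, 16, 190], array([196.3, 148.9])), ([225, 145, 12, 6, 46], array([230.7, 147.8])), ([177, 157, 12, 6, 48], array([182.8, 159.9])), ([193, 171, 14, 7, 56], array([199.6, 174.5]))]
top 0.83 135 157 239 253 270
top 0.61 140 162 188 204 286
top 0.53 170 189 235 248 225
side 0.98 172 190 116 163 623
side 0.82 189 206 131 177 588
side 0.57 221 237 105 150 598
```

View pics/z2.png

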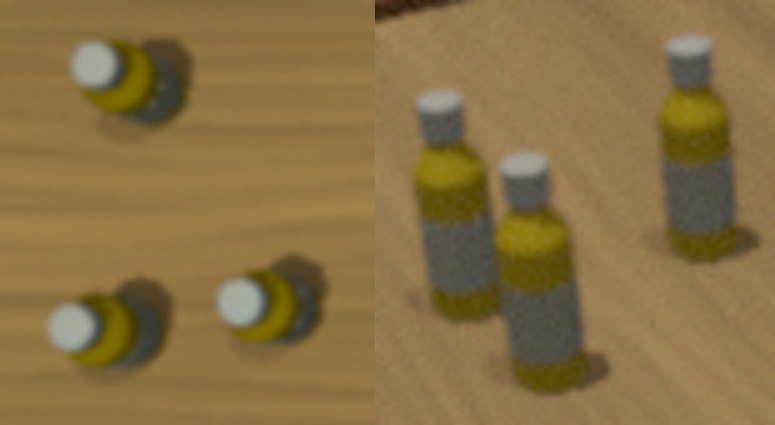

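Measured: three bottles. The handle centre is at about (0.612, -0.082, 0.084), the drawer is about 2 cm out, and the unit is yawed about -3.5°. Next I hook the handle with closed fingers.

```bash
cat >> h.py <<'E'
def plan(gx,gy,gz,yaw=None):
    """units needed from the measured pose: turn first (tool z), then shift. gx,gy,gz: grasp-point target, yaw: world deg of tool y"""
    s=sense(); R=np.array(s['ee_rot']); p=np.array(s['tcp_pos'])+R[:,2]*0.164
    cur=np.degrees(np.arctan2(R[1,1],R[0,1])); t=0
    if yaw is not None:
        t=(yaw-cur+90)%180-90
        c,q=np.cos(np.radians(t)),np.sin(np.radians(t)); R=np.array([[c,-q,0],[q,c,0],[0,0,1]])@R
    d=R.T@(np.array([gx,gy,gz])-p)
    print('t',round(s['time_s'],1),'grasp',p.round(4),'yaw',round(cur,1),'turn units',round(-np.radians(t)/.08,2),'shift units xyz',(d/.02).round(2),'w',round(s['gripper_width']*87,1),'F',np.round(s['wrist_force'],1),'gf',s['gripper_force'])
E
python3 - <<'E'
from h import *
np.set_printoptions(suppress=True,precision=4)
for n,a,b in(('A',(143.9,192.9),(227.5,107.2)),('B',(139.5,245.5),(178,118.5)),('C',(173.1,240.3),(194.8,131.4))):
    print(n,tri({'top':a,'side':b}),onz('top',a,.15))
plan(.6400,-.0835,.22,-93.4)
E
```

```text
A [0.581  0.3651 0.1468] [0.5798 0.3644 0.15  ]
B [0.4202 0.3738 0.1474] [0.4187 0.3735 0.15  ]
C [0.4356 0.2716 0.1472] [0.4345 0.2714 0.15  ]
t 1.0 grasp [0.1653 0.6027 0.2408] yaw -105.3 turn units -2.61 shift units xyz [25.73 32.84  1.04] w 86.6 F [ 0.3  0.1 -0.7] gf 0.0
```

>>> jog_arm:
  increments:
    - [0, 0, 0, -0.87]
    - [0, 0, 0, -0.87]
    - [0, 0, 0, -0.87]
  grip: 0

```text
time_s: 1.3
tcp_pos: [0.1654, 0.6027, 0.4048]
ee_rot: [[0.998, -0.056, 0.0], [-0.056, -0.998, -0.0], [0.0, 0.0, -1.0]]
wrist_force: [0.1, 0.2, -0.1]
gripper_width: 0.812
gripper_force: 0.0
```

```bash
python3 -c "
from h import *
plan(.64,-.0835,.22,-93.4)"
```

```text
t 1.3 grasp [0.1654 0.6027 0.2408] yaw -93.2 turn units 0.04 shift units xyz [25.72 32.84  1.04] w 70.7 F [ 0.1  0.2 -0.1] gf 0.0
```

>>> jog_arm:
  increments:
    - [0.78, 0.995, 0, 0]
    - [0.78, 0.995, 0, 0]
    - [0.78, 0.995, 0, 0]
    - [0.78, 0.995, 0, 0]
    - [0.78, 0.995, 0, 0]
    - [0.78, 0.995, 0, 0]
    - [0.78, 0.995, 0, 0]
    - [0.78, 0.995, 0, 0]
    - [0.78, 0.995, 0, 0]
    - [0.78, 0.995, 0, 0]

```text
time_s: 2.3
tcp_pos: [0.3098, 0.3939, 0.405]
ee_rot: [[0.998, -0.059, 0.0], [-0.059, -0.998, 0.0], [0.0, -0.0, -1.0]]
wrist_force: [0.2, 0.1, 0.7]
gripper_width: 0.012
gripper_force: 0.0
```

>>> jog_arm:
  increments:
    - [0.78, 0.995, 0, 0]
    - [0.78, 0.995, 0, 0]
    - [0.78, 0.995, 0, 0]
    - [0.78, 0.995, 0, 0]
    - [0.78, 0.995, 0, 0]
    - [0.78, 0.995, 0, 0]
    - [0.78, 0.995, 0, 0]
    - [0.78, 0.995, 0, 0]
    - [0.78, 0.995, 0, 0]
    - [0.78, 0.995, 0, 0]

```text
time_s: 3.3
tcp_pos: [0.4538, 0.1861, 0.405]
ee_rot: [[0.998, -0.059, 0.0], [-0.059, -0.998, 0.0], [0.0, -0.0, -1.0]]
wrist_force: [1.1, 0.2, 0.3]
gripper_width: 0.007
gripper_force: 0.0
```

>>> jog_arm:
  increments:
    - [0.78, 0.995, 0, 0]
    - [0.78, 0.995, 0, 0]
    - [0.78, 0.995, 0, 0]
    - [0.78, 0.995, 0, 0]
    - [0.78, 0.995, 0, 0]
    - [0.78, 0.995, 0, 0]
    - [0.78, 0.995, 0, 0]
    - [0.78, 0.995, 0, 0]
    - [0.78, 0.995, 0, 0]
    - [0.78, 0.995, 0, 0]

```text
time_s: 4.3
tcp_pos: [0.5979, -0.0218, 0.4048]
ee_rot: [[0.998, -0.059, 0.0], [-0.059, -0.998, -0.0], [0.0, 0.0, -1.0]]
wrist_force: [0.7, -0.2, -0.0]
gripper_width: 0.009
gripper_force: 0.0
```

>>> jog_arm:
  increments:
    - [0.78, 0.995, 0, 0]
    - [0.78, 0.995, 0, 0]
    - [0.78, 0.995, 0, 0]
    - [0, 0, 0, 0]

```text
time_s: 4.7
tcp_pos: [0.6417, -0.0854, 0.404]
ee_rot: [[0.998, -0.062, -0.0], [-0.062, -0.998, -0.001], [-0.0, 0.001, -1.0]]
wrist_force: [-0.2, 0.4, -0.2]
gripper_width: 0.002
gripper_force: 0.0
```

```bash
python3 -c "
from h import *
plan(.64,-.0835,.075,-93.4)
im=snap('side','s1.png'); t=snap('top','t1.png')
a=cv2.resize(t[100:220,210:370],(400,300)); b=cv2.resize(im[100:280,250:490],(400,300)); cv2.imwrite('pics/z3.png',np.hstack([a,b]))"
```

```text
t 4.7 grasp [ 0.6416 -0.0854  0.24  ] yaw -93.5 turn units -0.03 shift units xyz [-0.08 -0.1   8.25] w 0.2 F [-0.2  0.4 -0.2] gf 0.0
```

View pics/z3.png

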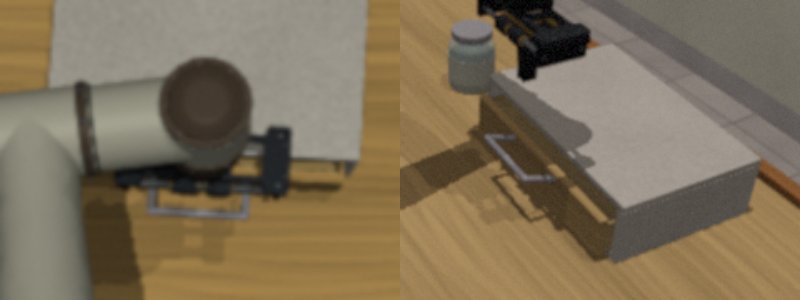

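The closed fingers sit above the gap between the bar and the drawer front, so I lower and pull.

>>> jog_arm:
  increments:
    - [0, 0, 1, 0]
    - [0, 0, 1, 0]
    - [0, 0, 1, 0]
    - [0, 0, 1, 0]
    - [0, 0, 1, 0]
    - [0, 0, 1, 0]
    - [0, 0, 1, 0]
    - [0, 0, 0.8, 0]
    - [0, 0, 0.5, 0]
    - [0, 0, 0, 0]

```text
time_s: 5.8
tcp_pos: [0.6399, -0.0825, 0.2375]
ee_rot: [[0.998, -0.058, -0.003], [-0.058, -0.998, -0.0], [-0.003, 0.0, -1.0]]
wrist_force: [-0.3, 0.5, 0.0]
gripper_width: 0.008
gripper_force: 0.0
```

>>> jog_arm:
  increments:
    - [-0.4, 0, 0, 0]
    - [-0.5, 0, 0, 0]
    - [-0.6, 0, 0, 0]
    - [-0.8, 0, 0, 0]
    - [-0.8, 0, 0, 0]
    - [-0.8, 0, 0, 0]
    - [-0.8, 0, 0, 0]
    - [-0.8, 0, 0, 0]
    - [-0.8, 0, 0, 0]
    - [-0.7, 0, 0, 0]

```text
time_s: 6.8
tcp_pos: [0.5001, -0.0746, 0.2402]
ee_rot: [[0.998, -0.059, 0.005], [-0.059, -0.998, 0.001], [0.005, -0.001, -1.0]]
wrist_force: [2.6, 2.2, 0.1]
gripper_width: 0.006
gripper_force: 1.0
```

```bash
python3 -c "
from h import *
plan(.45,-.0735,.075,-93.4)
im=snap('side','s2.png'); t=snap('top','t2.png')
for k in ('side','top'): print(k,[(round(d['conf'],2),np.round(d['centre'],3).tolist()) for d in eyes.spot_in(k,'handle')])
"
```

```text
t 6.8 grasp [ 0.5009 -0.0745  0.0762] yaw -93.4 turn units 0.01 shift units xyz [-2.54  0.1   0.05] w 0.5 F [2.6 2.2 0.1] gf 1.028446052223444
side [(0.92, [0.639, -0.138, 0.029])]
top [(0.88, [0.628, -0.096, 0.017])]
```

View pics/s2.png

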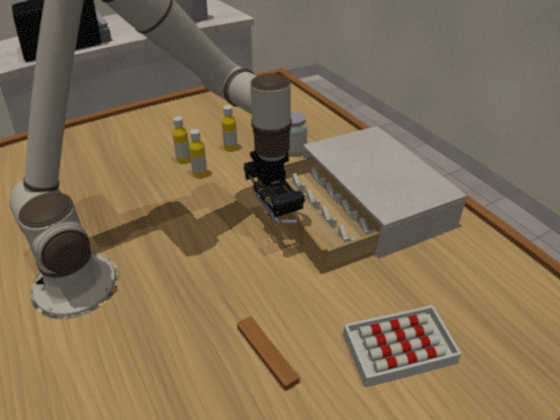

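The drawer is now out about 15 cm and moving freely. I pull the last part slowly to the stop.

>>> jog_arm:
  increments:
    - [-0.6, 0, 0, 0]
    - [-0.6, 0, 0, 0]
    - [-0.5, 0, 0, 0]
    - [-0.3, 0, 0, 0]
    - [-0.2, 0, 0, 0]
    - [-0.1, 0, 0, 0]

```text
time_s: 7.6
tcp_pos: [0.4558, -0.0722, 0.2391]
ee_rot: [[0.998, -0.058, 0.005], [-0.058, -0.998, -0.0], [0.005, -0.0, -1.0]]
wrist_force: [7.7, -2.5, -5.5]
gripper_width: 0.009
gripper_force: 3.7
```

>>> jog_arm:
  increments:
    - [-0.1, 0, 0, 0]
    - [-0.1, 0, 0, 0]
    - [0, 0, 0, 0]

```text
time_s: 7.9
tcp_pos: [0.4545, -0.0718, 0.2397]
ee_rot: [[0.998, -0.057, 0.012], [-0.057, -0.998, 0.0], [0.012, -0.001, -1.0]]
wrist_force: [12.2, -4.9, -7.7]
gripper_width: 0.003
gripper_force: 5.8
```

```bash
python3 -c "
from h import *
plan(.45,-.0735,.075,-93.4)"
```

```text
t 7.9 grasp [ 0.4565 -0.0718  0.0757] yaw -93.3 turn units 0.03 shift units xyz [-0.32  0.11  0.03] w 0.3 F [12.2 -4.9 -7.7] gf 5.806036815047264
```

>>> jog_arm:
  increments:
    - [0.5, 0, 0, 0]
    - [0.2, 0, -0.5, 0]
    - [0, 0, -1, 0]
    - [0, 0, -1, 0]
    - [0, 0, -1, 0]
    - [0, 0, -1, 0]
    - [0, 0, -1, 0]
    - [0, 0, -1, 0]
    - [0, 0, -0.5, 0]
    - [0, 0, 0, 0]
  grip: 0

```text
time_s: 8.9
tcp_pos: [0.4648, -0.0728, 0.3795]
ee_rot: [[0.998, -0.059, 0.001], [-0.059, -0.998, 0.0], [0.001, -0.0, -1.0]]
wrist_force: [0.1, 0.6, 0.1]
gripper_width: 0.004
gripper_force: 0.0
```

```bash
python3 -c "
from h import *
plan(.435,.2715,.205,-93.4)"
```

```text
t 8.9 grasp [ 0.465  -0.0728  0.2155] yaw -93.4 turn units 0.0 shift units xyz [ -2.52 -17.09   0.53] w 0.4 F [0.1 0.6 0.1] gf 0.0
```

Over to bottle C, then I'll re-measure its cap from the pictures before descending.

>>> jog_arm:
  increments:
    - [-0.25, -0.95, 0, 0]
    - [-0.25, -0.95, 0, 0]
    - [-0.25, -0.95, 0, 0]
    - [-0.25, -0.95, 0, 0]
    - [-0.25, -0.95, 0, 0]
    - [-0.25, -0.95, 0, 0]
    - [-0.25, -0.95, 0, 0]
    - [-0.25, -0.95, 0, 0]
    - [-0.25, -0.95, 0, 0]
    - [-0.25, -0.95, 0, 0]
  grip: 60

```text
time_s: 9.9
tcp_pos: [0.4255, 0.1203, 0.3771]
ee_rot: [[0.998, -0.059, -0.004], [-0.059, -0.998, -0.002], [-0.003, 0.002, -1.0]]
wrist_force: [0.2, 0.9, 0.4]
gripper_width: 0.682
gripper_force: 0.0
```

>>> jog_arm:
  increments:
    - [0, -0.95, 0, 0]
    - [0, -0.95, 0, 0]
    - [0, -0.95, 0, 0]
    - [0, -0.95, 0, 0]
    - [0, -0.95, 0, 0]
    - [0, -0.95, 0, 0]
    - [0, -0.95, 0, 0]
    - [0, -0.95, 0, 0]
    - [0, 0, 0, 0]

```text
time_s: 10.8
tcp_pos: [0.4354, 0.274, 0.3785]
ee_rot: [[0.998, -0.057, 0.0], [-0.057, -0.998, 0.0], [0.0, -0.0, -1.0]]
wrist_force: [0.5, -1.2, 0.3]
gripper_width: 0.692
gripper_force: 0.0
```

```bash
python3 -c "
from h import *
plan(.435,.2715,.14,-93.4)
im=snap('side','s3.png'); cv2.imwrite('pics/z4.png',cv2.resize(im[60:240,130:430],(800,480)))
for k in ('side','top'): print(k,[(round(d['conf'],2),np.round(d['centre'],3).tolist()) for d in eyes.spot_in(k,'bottle0')])"
```

```text
t 10.8 grasp [0.4355 0.2741 0.2145] yaw -93.3 turn units 0.03 shift units xyz [-0.02  0.13  3.73] w 60.2 F [ 0.5 -1.2  0.3] gf 0.0
side [(0.97, [0.418, 0.363, 0.078]), (0.82, [0.567, 0.353, 0.075]), (0.72, [0.434, 0.255, 0.081]), (0.43, [0.736, 0.223, 0.078])]
top [(0.81, [0.576, 0.353, 0.104]), (0.68, [0.418, 0.361, 0.107]), (0.48, [0.434, 0.261, 0.113])]
```

View pics/z4.png

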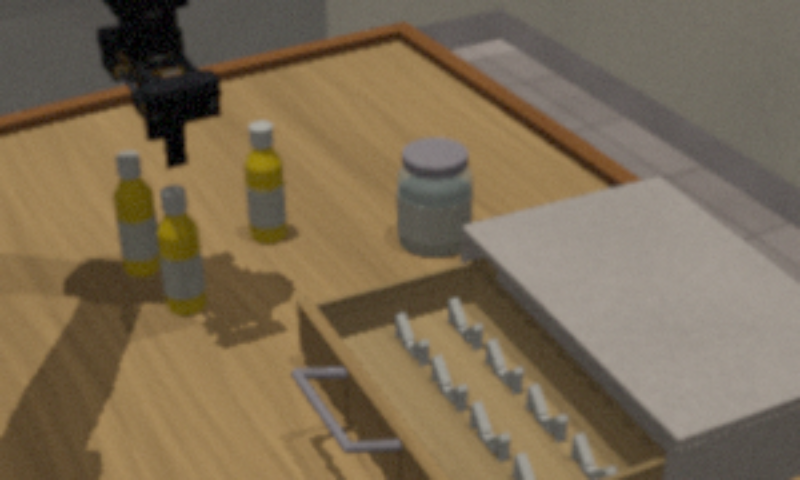

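The fingers are centred over bottle C's cap. I descend and close lightly on the cap.

>>> jog_arm:
  increments:
    - [0, 0.13, 0.9, 0]
    - [0, 0, 0.9, 0]
    - [0, 0, 0.9, 0]
    - [0, 0, 0.7, 0]
    - [0, 0, 0.33, 0]
    - [0, 0, 0, 0]

```text
time_s: 11.55
tcp_pos: [0.4348, 0.2684, 0.3035]
ee_rot: [[0.998, -0.06, -0.001], [-0.06, -0.998, -0.001], [-0.001, 0.001, -1.0]]
wrist_force: [-0.7, -0.1, 0.2]
gripper_width: 0.689
gripper_force: 0.0
```

>>> jog_arm:
  increments:
    - [0, 0, 0, 0]
    - [0, 0, 0, 0]
    - [0, 0, 0, 0]
    - [0, 0, 0, 0]
    - [0, 0, 0, 0]
    - [0, 0, 0, 0]
  grip: 27.5

```text
time_s: 12.15
tcp_pos: [0.435, 0.2691, 0.3044]
ee_rot: [[0.998, -0.059, 0.001], [-0.059, -0.998, 0.001], [0.001, -0.001, -1.0]]
wrist_force: [0.3, 0.5, 0.6]
gripper_width: 0.332
gripper_force: 0.3
```

```bash
python3 -c "
from h import *
plan(.435,.2715,.14,-93.4)"
```

```text
t 12.2 grasp [0.4351 0.2692 0.1404] yaw -93.4 turn units 0.01 shift units xyz [-0.01 -0.11  0.02] w 28.9 F [0.3 0.5 0.6] gf 0.26013968512415886
```

>>> jog_arm:
  increments:
    - [0, 0, 0, 0]
    - [0, 0, 0, 0]
    - [0, 0, -0.5, 0]
    - [0.7, 0.25, 0, 0]
    - [0.9, 0.3, 0, 0]
    - [0.9, 0.3, 0, 0]
    - [0.9, 0.3, 0, 0]
    - [0.9, 0.3, 0, 0]
    - [0.9, 0.3, 0, 0]
    - [0.67, 0.1, 0, 0]
  grip: 20

```text
time_s: 13.15
tcp_pos: [0.5513, 0.2238, 0.3136]
ee_rot: [[0.998, -0.06, -0.001], [-0.06, -0.998, -0.001], [-0.001, 0.001, -1.0]]
wrist_force: [-0.3, 1.1, -3.0]
gripper_width: 0.317
gripper_force: 29.8
```

>>> jog_arm:
  increments:
    - [0, 0, 0, 0]
    - [0, 0, 0.3, 0]
    - [0, 0, 0.2, 0]
    - [0, 0, 0, 0]
    - [0, 0, 0, 0]

```text
time_s: 13.65
tcp_pos: [0.5495, 0.2254, 0.3043]
ee_rot: [[0.998, -0.058, 0.0], [-0.058, -0.998, 0.0], [0.0, -0.0, -1.0]]
wrist_force: [-0.1, -0.4, -0.9]
gripper_width: 0.309
gripper_force: 29.9
```

```bash
python3 -c "
from h import *
plan(.55,.225,.14,-93.4)"
```

```text
t 13.7 grasp [0.5495 0.2254 0.1403] yaw -93.3 turn units 0.02 shift units xyz [0.02 0.02 0.01] w 26.9 F [-0.1 -0.4 -0.9] gf 29.85600040921012
```

>>> jog_arm:
  increments:
    - [0, 0, 0, 0]
    - [0, 0, 0, 0]
    - [0, 0, 0, 0]
  grip: 26.8

```text
time_s: 13.95
tcp_pos: [0.5499, 0.2252, 0.3042]
ee_rot: [[0.998, -0.059, 0.0], [-0.059, -0.998, 0.0], [0.0, -0.0, -1.0]]
wrist_force: [-0.3, 0.9, -0.8]
gripper_width: 0.313
gripper_force: 28.0
```

>>> jog_arm:
  increments:
    - [-0.37, 0, -0.03, 0]
    - [-0.37, 0, -0.02, 0]
    - [-0.37, 0, 0, 0]
    - [-0.37, 0, 0, 0]
    - [0, 0, 0, 0]

```text
time_s: 14.45
tcp_pos: [0.5192, 0.2267, 0.3052]
ee_rot: [[0.998, -0.058, -0.001], [-0.058, -0.998, -0.0], [-0.001, 0.0, -1.0]]
wrist_force: [0.6, 0.8, -2.0]
gripper_width: 0.315
gripper_force: 27.9
```

```bash
python3 -c "
from h import *
plan(.55,.225,.14,-93.4)
im=snap('side','s4.png'); cv2.imwrite('pics/z5.png',cv2.resize(im[60:220,150:370],(800,582)))"
```

```text
t 14.4 grasp [0.5191 0.2267 0.1412] yaw -93.3 turn units 0.01 shift units xyz [ 1.55 -0.01  0.06] w 27.4 F [ 0.6  0.8 -2. ] gf 27.89615641348064
```

View pics/z5.png

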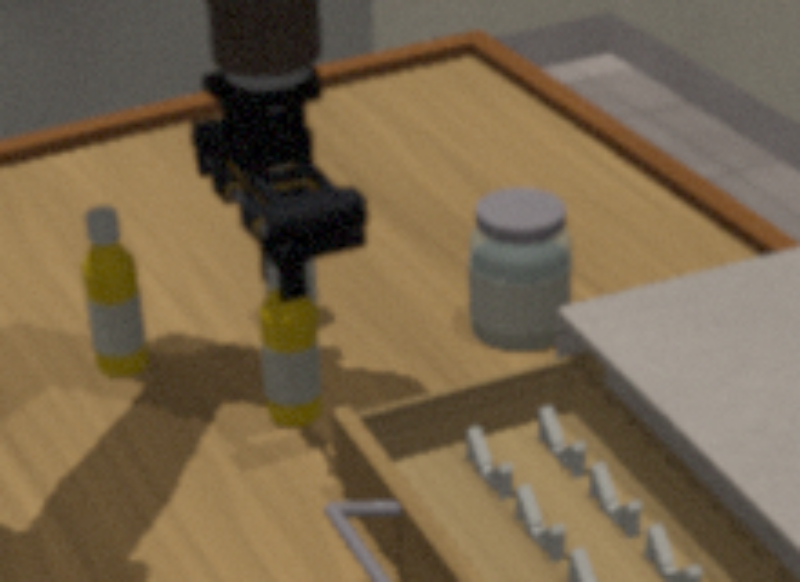

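The bottle stayed upright because the pad torsion holds it at 28 N. I set the foot down and look for a lighter grip force.

>>> jog_arm:
  increments:
    - [0.37, 0, 0.05, 0]
    - [0.37, 0, 0, 0]
    - [0.37, 0, 0, 0]
    - [0.37, 0, 0, 0]
    - [0, 0, 0, 0]
  grip: 27.4

```text
time_s: 15.0
tcp_pos: [0.5517, 0.2254, 0.3052]
ee_rot: [[0.998, -0.059, 0.003], [-0.059, -0.998, 0.002], [0.003, -0.002, -1.0]]
wrist_force: [-1.4, 0.8, 5.3]
gripper_width: 0.322
gripper_force: 13.3
```

>>> jog_arm:
  increments:
    - [0, 0, 0, 0]
    - [0, 0, 0, 0]
    - [0, 0, 0, 0]
  grip: 27.2

```text
time_s: 15.3
tcp_pos: [0.5503, 0.2254, 0.3052]
ee_rot: [[0.998, -0.059, 0.003], [-0.059, -0.998, 0.002], [0.002, -0.002, -1.0]]
wrist_force: [-0.4, 1.0, 5.9]
gripper_width: 0.317
gripper_force: 17.9
```

```bash
python3 -c "
from h import *
plan(.55,.225,.14,-93.4)"
```

```text
t 15.3 grasp [0.5507 0.2256 0.1412] yaw -93.4 turn units 0.01 shift units xyz [-0.03  0.03  0.06] w 27.6 F [-0.4  1.   5.9] gf 17.88276926614344
```

>>> jog_arm:
  increments:
    - [0, 0, 0, 0]
    - [0, 0, 0, 0]
    - [0, 0, 0, 0]
  grip: 27.75

```text
time_s: 15.6
tcp_pos: [0.5501, 0.2253, 0.3052]
ee_rot: [[0.998, -0.058, 0.002], [-0.058, -0.998, 0.001], [0.002, -0.001, -1.0]]
wrist_force: [-1.4, 1.4, 5.8]
gripper_width: 0.322
gripper_force: 6.7
```

>>> jog_arm:
  increments:
    - [-0.37, 0, 0, 0]
    - [-0.37, 0, 0, 0]
    - [-0.37, 0, 0, 0]
    - [-0.37, 0, 0, 0]
    - [-0.37, 0, 0.03, 0]
    - [-0.37, 0, 0.04, 0]
    - [0, 0, 0, 0]

```text
time_s: 16.3
tcp_pos: [0.5048, 0.2279, 0.3038]
ee_rot: [[0.998, -0.058, 0.001], [-0.058, -0.998, 0.001], [0.001, -0.001, -1.0]]
wrist_force: [0.8, 0.8, 4.9]
gripper_width: 0.322
gripper_force: 5.9
```

```bash
python3 -c "
from h import *
plan(.55,.225,.14,-93.4)
im=snap('side','s5.png'); cv2.imwrite('pics/z6.png',cv2.resize(im[60:220,150:370],(800,582)))"
```

```text
t 16.3 grasp [0.505  0.228  0.1398] yaw -93.3 turn units 0.02 shift units xyz [ 2.25  0.01 -0.01] w 28.0 F [0.8 0.8 4.9] gf 5.900680935010314
```

View pics/z6.png

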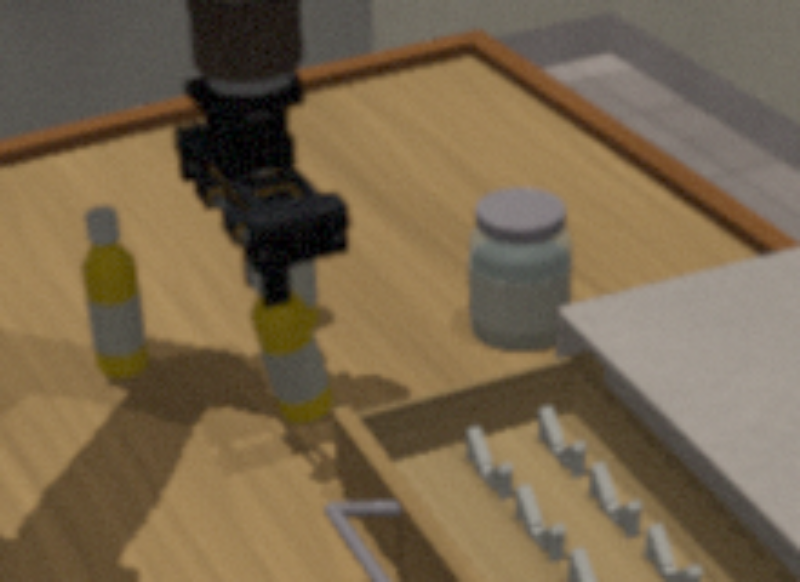

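The bottle tilts as wanted. I continue the arc down until it lies flat.

>>> jog_arm:
  increments:
    - [-0.73, 0, 0.15, 0]
    - [-0.71, 0, 0.23, 0]
    - [-0.68, 0, 0.3, 0]
    - [-0.65, 0, 0.37, 0]
    - [-0.6, 0, 0.43, 0]
    - [-0.55, 0, 0.49, 0]
    - [-0.5, 0, 0.55, 0]
    - [-0.44, 0, 0.6, 0]
    - [-0.37, 0, 0.64, 0]
    - [-0.31, 0, 0.68, 0]

```text
time_s: 17.35
tcp_pos: [0.3937, 0.2336, 0.213]
ee_rot: [[0.998, -0.059, -0.002], [-0.059, -0.998, -0.001], [-0.001, 0.002, -1.0]]
wrist_force: [1.2, 0.3, -1.4]
gripper_width: 0.32
gripper_force: 7.8
```

>>> jog_arm:
  increments:
    - [-0.23, 0, 0.7, 0]
    - [-0.16, 0, 0.7, 0]
    - [0, 0, 0, 0]

```text
time_s: 17.65
tcp_pos: [0.3859, 0.2337, 0.1844]
ee_rot: [[0.998, -0.059, -0.004], [-0.059, -0.998, -0.005], [-0.004, 0.005, -1.0]]
wrist_force: [1.6, -1.2, 1.0]
gripper_width: 0.317
gripper_force: 3.4
```

```bash
python3 -c "
from h import *
plan(.55,.225,.023,-93.4)
im=snap('side','s6.png'); cv2.imwrite('pics/z7.png',cv2.resize(im[60:220,150:370],(800,582)))"
```

```text
t 17.6 grasp [0.3853 0.233  0.0204] yaw -93.4 turn units 0.01 shift units xyz [ 8.24 -0.09 -0.16] w 27.6 F [ 1.6 -1.2  1. ] gf 3.4397462010383606
```

View pics/z7.png

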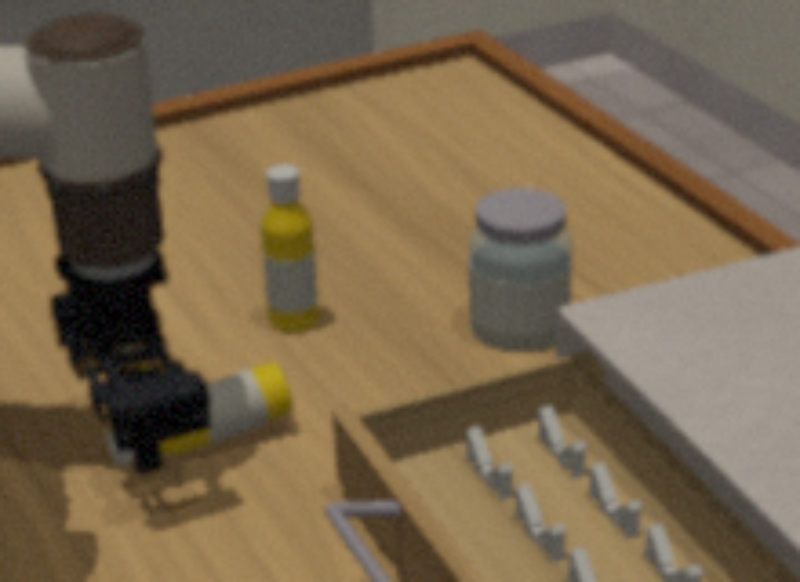

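The bottle lies flat with its cap still in the fingers. I compute the foot position, open, and slide along to the body.

>>> jog_arm:
  increments:
    - [0, 0, 0, 0]
    - [0, 0, -0.2, 0]
    - [0, 0, 0, 0]
    - [0, 0, 0, 0]
    - [0, 0, 0, 0]
  grip: 64

```text
time_s: 18.2
tcp_pos: [0.3873, 0.2346, 0.1902]
ee_rot: [[0.998, -0.059, 0.0], [-0.059, -0.998, 0.0], [0.0, -0.0, -1.0]]
wrist_force: [0.5, -0.2, 0.3]
gripper_width: 0.681
gripper_force: 0.0
```

```bash
cat >> h.py <<'E'
def foot(y0,cam='side',z=.023,dbg=False,box=None):
    """lying bottle along x near y=y0: yellow points seen in cam put on plane z; prints x extent"""
    im=eyes.capture(cam); hsv=cv2.cvtColor(im,cv2.COLOR_BGR2HSV)
    m=((hsv[...,0]>20)&(hsv[...,0]<36)&(hsv[...,1]>190)&(hsv[...,2]>60)).astype(np.uint8)
    n,l,s,c=cv2.connectedComponentsWithStats(m)
    for i in range(1,n):
        if s[i,4]<15: continue
        ys,xs=np.nonzero(l==i); P=np.array([onz(cam,(x,y),z) for x,y in zip(xs,ys)])
        print(cam,s[i].tolist(),'mean',P.mean(0).round(3)[:2],'x',P[:,0].min().round(3),P[:,0].max().round(3),'y',P[:,1].min().round(3),P[:,1].max().round(3))
E
python3 -c "
from h import *
print(onz('side',(227.8,165.9),.023))
plan(.385+.085,.23,.025,-93.4); foot(.23); foot(.23,'top')"
```

```text
[0.51493562 0.23582622 0.023     ]
t 18.2 grasp [0.3873 0.2347 0.0262] yaw -93.4 turn units 0.0 shift units xyz [ 4.14 -0.01  0.06] w 59.2 F [ 0.5 -0.2  0.3] gf 0.0
side [223, 116, 12, 15, 154] mean [0.629 0.483] x 0.599 0.659 y 0.436 0.534
side [225, 145, 12, 6, 48] mean [0.566 0.328] x 0.548 0.589 y 0.313 0.347
side [223, 162, 8, 15, 75] mean [0.505 0.222] x 0.488 0.52 y 0.188 0.259
side [196, 176, 11, 9, 70] mean [0.416 0.207] x 0.398 0.435 y 0.189 0.223
top [142, 188, 14, 14, 98] mean [0.586 0.379] x 0.569 0.613 y 0.363 0.406
top [189, 217, 14, 8, 90] mean [0.504 0.226] x 0.493 0.516 y 0.205 0.249
top [139, 239, 14, 14, 97] mean [0.421 0.387] x 0.401 0.443 y 0.369 0.412
top [187, 241, 14, 6, 73] mean [0.429 0.231] x 0.42 0.437 y 0.211 0.254
```

>>> jog_arm:
  increments:
    - [0.6, 0, 0, 0]
    - [0.8, 0, 0, 0]
    - [0.8, 0, 0, 0]
    - [0.8, 0, 0, 0]
    - [0.7, 0, 0, 0]
    - [0, 0, 0, 0]

```text
time_s: 18.9
tcp_pos: [0.463, 0.2304, 0.1898]
ee_rot: [[0.998, -0.06, 0.001], [-0.061, -0.998, 0.001], [0.001, -0.001, -1.0]]
wrist_force: [-0.9, 0.2, 0.8]
gripper_width: 0.74
gripper_force: 0.0
```

>>> jog_arm:
  increments:
    - [0, 0, 0, 0]
    - [0, 0, 0, 0]
    - [0, 0, 0, 0]
    - [0, 0, 0, 0]
    - [0, 0, 0, 0]
    - [0, 0, 0, 0]
  grip: 40

```text
time_s: 19.5
tcp_pos: [0.4606, 0.2302, 0.1899]
ee_rot: [[0.998, -0.059, -0.001], [-0.059, -0.998, -0.001], [-0.001, 0.001, -1.0]]
wrist_force: [-2.1, 0.1, 1.4]
gripper_width: 0.523
gripper_force: 30.0
```

```bash
python3 -c "
from h import *
plan(.385+.085,.23,.025,-93.4)
t=snap('top','t7.png'); s=snap('side','s7.png')
a=cv2.resize(t[140:250,215:365],(450,330),interpolation=2); b=cv2.resize(s[150:290,250:400],(350,327),interpolation=2)
b=cv2.copyMakeBorder(b,0,3,0,0,0); cv2.imwrite('pics/z8.png',np.hstack([a,b]))"
```

```text
t 19.5 grasp [0.4605 0.2301 0.0259] yaw -93.4 turn units 0.01 shift units xyz [ 0.47 -0.02  0.05] w 45.5 F [-2.1  0.1  1.4] gf 29.999821186065674
```

View pics/z8.png

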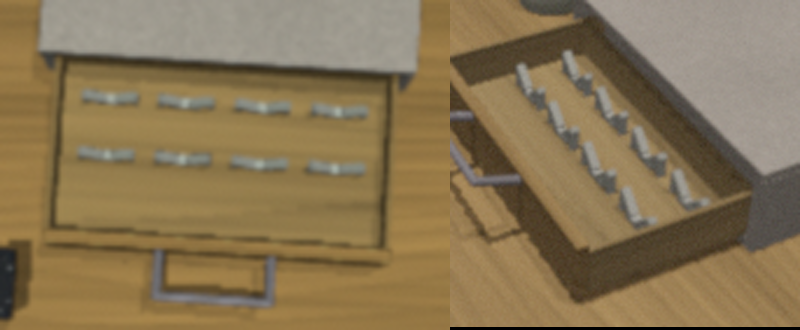

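```bash
python3 -c "
from h import *
np.set_printoptions(suppress=True,precision=4)
f=lambda u,v,z:onz('top',(215+(u+.5)/3-.5,140+(v+.5)/3-.5),z)
h=[f(157,297,.086),f(270,303,.086)]; print('handle',h,(h[0]+h[1])/2)
B=[f(*p,.045) for p in((110,98),(185,103),(263,107),(338,112))]; F=[f(*p,.045) for p in((105,155),(182,159),(259,164),(335,168))]
for b,q in zip(B,F): print('back',b[:2],'front',q[:2])
v=B[0]-B[3]+F[0]-F[3]; a=np.degrees(np.arctan2(v[1],v[0]))-90; print('yaw',a,np.linalg.norm(v)/2)
c=np.radians(a); X=np.array([np.cos(c),np.sin(c)]); Y=np.array([-X[1],X[0]])
m=(sum(B)+sum(F))[:2]/8; hc=((h[0]+h[1])/2)[:2]
print('mid saddles from handle',(m-hc)@X,(m-hc)@Y,'expected .1855,0'); print('front edge',f(43,243,.08),f(388,262,.08))
c2=np.radians(-3.4);X=np.array([np.cos(c2),np.sin(c2)]); Y=np.array([-X[1],X[0]])
for y in(.126,.042,-.042,-.126): print(y,'grasp by saddles',m+Y*y-X*.0055,'by handle',hc+X*.18+Y*y)
"
```

```text
handle [array([ 0.442 , -0.0118,  0.086 ]), array([ 0.4357, -0.1306,  0.086 ])] [ 0.4388 -0.0712  0.086 ]
back [0.6612 0.0418] front [0.5983 0.0469]
back [ 0.6555 -0.0403] front [ 0.5938 -0.0371]
back [ 0.6508 -0.1255] front [ 0.5882 -0.1209]
back [ 0.6452 -0.2072] front [ 0.5837 -0.2034]
yaw -3.5126709509478644 0.2500527699605005
mid saddles from handle 0.18344744471100993 0.0017485989567869228 expected .1855,0
front edge [0.4995 0.1097 0.08  ] [ 0.4792 -0.2555  0.08  ]
0.126 grasp by saddles [0.624  0.0454] by handle [0.626  0.0439]
0.042 grasp by saddles [ 0.6191 -0.0385] by handle [ 0.621 -0.04 ]
-0.042 grasp by saddles [ 0.6141 -0.1223] by handle [ 0.616  -0.1238]
-0.126 grasp by saddles [ 0.6091 -0.2062] by handle [ 0.6111 -0.2077]
```

Saddle and handle measurements agree, so cradle 1's grasp point goes at (0.625, 0.0447). Lift and carry there.

>>> jog_arm:
  increments:
    - [0, 0, -0.5, 0]
    - [0, 0, -0.8, 0]
    - [0, 0, -1, 0]
    - [0, 0, -1, 0]
    - [0, 0, -1, 0]
    - [0, 0, -1, 0]
    - [0, 0, -0.9, 0]
    - [0, 0, 0, 0]

```text
time_s: 20.4
tcp_pos: [0.4617, 0.2307, 0.3169]
ee_rot: [[0.998, -0.059, 0.005], [-0.059, -0.998, 0.004], [0.005, -0.005, -1.0]]
wrist_force: [-0.3, 0.0, -3.1]
gripper_width: 0.517
gripper_force: 30.0
```

>>> jog_arm:
  increments:
    - [0.5, 0.5, 0, 0]
    - [0.9, 0.9, 0, 0]
    - [0.95, 0.95, 0, 0]
    - [0.95, 0.95, 0, 0]
    - [0.95, 0.95, 0, 0]
    - [0.95, 0.95, 0, 0]
    - [0.95, 0.95, 0, 0]
    - [0.95, 0.95, 0, 0]
    - [0.95, 0.95, 0, 0]
    - [0.7, 0.7, 0, 0]

```text
time_s: 21.4
tcp_pos: [0.6263, 0.0431, 0.3117]
ee_rot: [[0.998, -0.061, -0.003], [-0.061, -0.998, -0.001], [-0.003, 0.001, -1.0]]
wrist_force: [0.2, -0.2, -2.8]
gripper_width: 0.519
gripper_force: 30.0
```

>>> jog_arm:
  increments:
    - [0, 0, 0, 0]
    - [0, 0, 0, 0]
    - [0, 0, 0, 0]

```text
time_s: 21.7
tcp_pos: [0.625, 0.0453, 0.3129]
ee_rot: [[0.998, -0.059, -0.002], [-0.059, -0.998, -0.0], [-0.002, 0.0, -1.0]]
wrist_force: [-0.4, 0.4, -2.4]
gripper_width: 0.524
gripper_force: 30.0
```

```bash
python3 -c "
from h import *
plan(.625,.0447,.0615,-93.5); foot(0); foot(0,'side',.14)"
```

```text
t 21.7 grasp [0.6247 0.0453 0.1489] yaw -93.4 turn units 0.03 shift units xyz [0.03 0.02 4.37] w 45.6 F [-0.4  0.4 -2.4] gf 29.999333918094635
side [223, 116, 13, 15, 154] mean [0.629 0.483] x 0.599 0.659 y 0.432 0.532
side [173, 128, 14, 15, 173] mean [0.454 0.493] x 0.425 0.481 y 0.443 0.547
side [225, 145, 12, 6, 46] mean [0.566 0.328] x 0.55 0.589 y 0.312 0.347
side [269, 145, 19, 18, 259] mean [0.68  0.218] x 0.643 0.719 y 0.176 0.262
side [307, 147, 5, 8, 33] mean [0.773 0.188] x 0.757 0.788 y 0.17 0.205
side [177, 157, 13, 6, 49] mean [0.409 0.338] x 0.392 0.431 y 0.322 0.358
side [223, 116, 13, 15, 158] mean [0.546 0.278] x 0.52 0.571 y 0.237 0.326
side [173, 127, 14, 16, 174] mean [0.396 0.288] x 0.372 0.418 y 0.244 0.334
side [269, 145, 19, 18, 255] mean [0.59  0.054] x 0.555 0.622 y 0.016 0.092
side [224, 146, 13, 5, 45] mean [0.491 0.146] x 0.476 0.509 y 0.134 0.164
side [306, 147, 6, 8, 33] mean [0.667 0.027] x 0.652 0.681 y 0.013 0.042
side [177, 156, 13, 7, 51] mean [0.358 0.155] x 0.343 0.378 y 0.141 0.172
```

>>> jog_arm:
  increments:
    - [0, 0, 0.7, 0]
    - [0, 0, 0.9, 0]
    - [0, 0, 0.9, 0]
    - [0, 0, 0.8, 0]
    - [0, 0, 0.5, 0]
    - [0, 0, 0.3, 0]
    - [0, 0, 0.27, 0]
    - [0, 0, 0, 0]

```text
time_s: 22.6
tcp_pos: [0.6254, 0.0454, 0.2261]
ee_rot: [[0.998, -0.059, -0.001], [-0.059, -0.998, -0.0], [-0.001, 0.0, -1.0]]
wrist_force: [0.0, -0.3, -3.6]
gripper_width: 0.523
gripper_force: 30.0
```

>>> jog_arm:
  increments:
    - [0, 0, 0, 0]
    - [0, 0, 0, 0]
    - [0, 0, 0, 0]
    - [0, 0, 0, 0]
    - [0, 0, 0, 0]
  grip: 58

```text
time_s: 23.1
tcp_pos: [0.6256, 0.0453, 0.227]
ee_rot: [[0.998, -0.059, 0.001], [-0.059, -0.998, 0.0], [0.001, -0.0, -1.0]]
wrist_force: [-0.4, -0.0, -1.4]
gripper_width: 0.667
gripper_force: 0.0
```

>>> jog_arm:
  increments:
    - [0, 0, -0.5, 0]
    - [0, 0, -1, 0]
    - [0, 0, -1, 0]
    - [0, 0, -1, 0]
    - [0, 0, -1, 0]
    - [0, 0, -1, 0]
    - [0, 0, -1, 0]
    - [0, 0, -1, 0]
    - [0, 0, 0, 0]
    - [0, 0, 0, 0]

```text
time_s: 24.1
tcp_pos: [0.6252, 0.0453, 0.3771]
ee_rot: [[0.998, -0.059, 0.001], [-0.059, -0.998, 0.001], [0.001, -0.001, -1.0]]
wrist_force: [-0.4, -1.2, -0.4]
gripper_width: 0.669
gripper_force: 0.0
```

```bash
python3 -c "
from h import *
foot(0,'side',.058)
for k in ('side','top'): print(k,[(round(d['conf'],2),np.round(d['centre'],3).tolist()) for d in eyes.spot_in(k,'bottle0')])
plan(.4195,.3735,.2,-93.5); plan(.58,.365,.2,-93.5)"
```

```text
side [222, 116, 14, 15, 158] mean [0.604 0.421] x 0.575 0.633 y 0.375 0.469
side [173, 128, 14, 15, 174] mean [0.436 0.432] x 0.41 0.462 y 0.383 0.485
side [224, 145, 13, 6, 44] mean [0.544 0.274] x 0.529 0.566 y 0.26 0.294
side [177, 156, 13, 7, 50] mean [0.394 0.283] x 0.377 0.417 y 0.269 0.303
side [303, 166, 10, 15, 87] mean [0.675 0.04 ] x 0.655 0.694 y 0.009 0.073
side [269, 172, 20, 18, 244] mean [0.586 0.046] x 0.555 0.614 y 0.012 0.082
side [(0.92, [0.419, 0.363, 0.076]), (0.74, [0.606, 0.032, 0.068]), (0.66, [0.566, 0.352, 0.075]), (0.21, [0.537, -0.526, 0.03])]
top [(0.75, [0.575, 0.355, 0.104]), (0.59, [0.407, 0.228, 0.043]), (0.26, [0.309, -0.394, 0.022])]
t 24.2 grasp [0.6248 0.0452 0.2113] yaw -93.4 turn units 0.02 shift units xyz [-11.25 -15.76   0.58] w 58.0 F [-0.4  0.   0.6] gf 0.0
t 24.2 grasp [0.6248 0.0452 0.2113] yaw -93.4 turn units 0.02 shift units xyz [ -3.21 -15.82   0.56] w 58.0 F [-0.4  0.   0.6] gf 0.0
```

Bottle C is in its cradle. Next is bottle A.

>>> jog_arm:
  increments:
    - [-0.2, -0.9, 0, 0]
    - [-0.2, -0.95, 0, 0]
    - [-0.2, -0.95, 0, 0]
    - [-0.2, -0.95, 0, 0]
    - [-0.2, -0.95, 0, 0]
    - [-0.2, -0.95, 0, 0]
    - [-0.2, -0.95, 0, 0]
    - [-0.2, -0.95, 0, 0]
    - [-0.2, -0.95, 0, 0]
    - [-0.2, -0.95, 0, 0]

```text
time_s: 25.25
tcp_pos: [0.5964, 0.238, 0.3764]
ee_rot: [[0.998, -0.059, -0.0], [-0.059, -0.998, -0.0], [-0.0, 0.0, -1.0]]
wrist_force: [0.8, -0.6, -0.0]
gripper_width: 0.663
gripper_force: 0.0
```

>>> jog_arm:
  increments:
    - [-0.2, -0.95, 0, 0]
    - [-0.2, -0.95, 0, 0]
    - [-0.2, -0.95, 0, 0]
    - [-0.2, -0.95, 0, 0]
    - [-0.2, -0.95, 0, 0]
    - [-0.2, -0.95, 0, 0]
    - [0, -0.67, 0, 0]
    - [0, 0, 0, 0]
    - [0, 0, 0, 0]

```text
time_s: 26.15
tcp_pos: [0.5803, 0.365, 0.3763]
ee_rot: [[0.998, -0.059, -0.001], [-0.059, -0.998, -0.001], [-0.0, 0.001, -1.0]]
wrist_force: [-0.2, -0.5, 0.5]
gripper_width: 0.664
gripper_force: 0.0
```

```bash
python3 -c "
from h import *
plan(.58,.365,.14,-93.5)
for k in ('side','top'): print(k,[(round(d['conf'],2),np.round(d['centre'],3).tolist()) for d in eyes.spot_in(k,'bottle0')])"
```

```text
t 26.1 grasp [0.5802 0.3649 0.2123] yaw -93.4 turn units 0.03 shift units xyz [-0.01 -0.    3.61] w 57.8 F [-0.2 -0.5  0.5] gf 0.0
side [(0.92, [0.419, 0.363, 0.076]), (0.74, [0.606, 0.032, 0.068]), (0.66, [0.566, 0.352, 0.075]), (0.21, [0.537, -0.526, 0.03])]
top [(0.75, [0.575, 0.355, 0.104]), (0.59, [0.407, 0.228, 0.043]), (0.26, [0.309, -0.394, 0.022])]
```

```bash
cat >> h.py <<'E'
def spots(name='bottle0'):
    for k in('side','top'):
        eyes.capture(k); print(k,[(round(d['conf'],2),np.round(d['centre'],3).tolist()) for d in eyes.spot_in(k,name)])
E
python3 -c "
from h import *
spots()"
```

```text
side [(0.92, [0.607, 0.031, 0.068]), (0.84, [0.418, 0.362, 0.077]), (0.64, [0.572, 0.352, 0.075])]
top [(0.84, [0.416, 0.363, 0.11])]
```

>>> jog_arm:
  increments:
    - [0, 0, 0.8, 0]
    - [0, 0, 0.9, 0]
    - [0, 0, 0.9, 0]
    - [0, 0, 0.6, 0]
    - [0, 0, 0.38, 0]
    - [0, 0, 0, 0]

```text
time_s: 27.05
tcp_pos: [0.5802, 0.3647, 0.3039]
ee_rot: [[0.998, -0.059, -0.002], [-0.059, -0.998, -0.001], [-0.001, 0.001, -1.0]]
wrist_force: [-0.2, 0.8, -0.7]
gripper_width: 0.667
gripper_force: 0.0
```

>>> jog_arm:
  increments:
    - [0, 0, 0, 0]
    - [0, 0, 0, 0]
    - [0, 0, 0, 0]
    - [0, 0, 0, 0]
    - [0, 0, 0, 0]
    - [0, 0, 0, 0]
  grip: 20

```text
time_s: 27.65
tcp_pos: [0.5803, 0.3652, 0.3054]
ee_rot: [[0.998, -0.059, 0.001], [-0.059, -0.998, 0.001], [0.001, -0.001, -1.0]]
wrist_force: [1.0, 0.8, 1.3]
gripper_width: 0.315
gripper_force: 30.0
```

```bash
python3 -c "
from h import *
plan(.55,.225,.15,-93.4)"
```

```text
t 27.6 grasp [0.5805 0.3653 0.1414] yaw -93.4 turn units 0.01 shift units xyz [-1.1   7.09 -0.44] w 27.4 F [1.  0.8 1.3] gf 29.974808602128178
```

>>> jog_arm:
  increments:
    - [0, 0, -0.3, 0]
    - [-0.1, 0.4, -0.2, 0]
    - [-0.2, 0.9, 0, 0]
    - [-0.2, 0.95, 0, 0]
    - [-0.2, 0.95, 0, 0]
    - [-0.2, 0.95, 0, 0]
    - [-0.2, 0.95, 0, 0]
    - [0, 0.95, 0, 0]
    - [0, 0.7, 0, 0]
    - [0, 0.34, 0, 0]

```text
time_s: 28.65
tcp_pos: [0.5499, 0.2232, 0.3151]
ee_rot: [[0.998, -0.06, -0.0], [-0.06, -0.998, -0.0], [-0.0, 0.0, -1.0]]
wrist_force: [0.3, -0.1, -1.9]
gripper_width: 0.312
gripper_force: 30.0
```

>>> jog_arm:
  increments:
    - [0, 0, 0, 0]
    - [0, 0, 0.3, 0]
    - [0, 0, 0.2, 0]
    - [0, 0, 0.05, 0]
    - [0, 0, 0, 0]

```text
time_s: 29.15
tcp_pos: [0.5504, 0.2257, 0.3052]
ee_rot: [[0.998, -0.057, 0.002], [-0.057, -0.998, 0.0], [0.002, -0.001, -1.0]]
wrist_force: [-1.0, -0.4, 5.1]
gripper_width: 0.314
gripper_force: 30.0
```

>>> jog_arm:
  increments:
    - [0, 0, 0, 0]
    - [0, 0, 0, 0]
    - [0, 0, 0, 0]
  grip: 27.75

```text
time_s: 29.45
tcp_pos: [0.5504, 0.2257, 0.3051]
ee_rot: [[0.998, -0.058, 0.003], [-0.058, -0.998, 0.001], [0.003, -0.002, -1.0]]
wrist_force: [-1.9, 1.8, 5.1]
gripper_width: 0.32
gripper_force: 4.6
```

```bash
python3 -c "
from h import *
plan(.55,.225,.14,-93.4)"
```

```text
t 29.4 grasp [0.5509 0.2259 0.1411] yaw -93.3 turn units 0.02 shift units xyz [-0.04  0.05  0.05] w 27.8 F [-1.9  1.8  5.1] gf 4.6030489325130475
```

Same state as with bottle C, so I run the same arc. The first part is followed by a check on how far it has tilted.

>>> jog_arm:
  increments:
    - [-0.37, 0, 0, 0]
    - [-0.37, 0, 0, 0]
    - [-0.37, 0, 0, 0]
    - [-0.37, 0, 0, 0]
    - [-0.37, 0, 0.03, 0]
    - [-0.37, 0, 0.04, 0]
    - [0, 0, 0, 0]

```text
time_s: 30.15
tcp_pos: [0.5046, 0.2273, 0.3023]
ee_rot: [[0.998, -0.058, -0.001], [-0.058, -0.998, -0.0], [-0.001, 0.0, -1.0]]
wrist_force: [-0.6, 0.7, 3.5]
gripper_width: 0.321
gripper_force: 6.7
```

```bash
python3 -c "
from h import *
plan(.55,.225,.14,-93.4); foot(0,'side',.01)"
```

```text
t 30.1 grasp [0.5044 0.2273 0.1383] yaw -93.3 turn units 0.01 shift units xyz [ 2.28 -0.02 -0.09] w 28.0 F [-0.6  0.7  3.5] gf 6.68908670078963
side [173, 127, 14, 16, 167] mean [0.459 0.515] x 0.432 0.485 y 0.465 0.569
side [222, 140, 16, 17, 160] mean [0.569 0.344] x 0.543 0.597 y 0.303 0.395
side [177, 157, 14, 7, 55] mean [0.415 0.357] x 0.397 0.437 y 0.338 0.379
side [233, 164, 14, 10, 53] mean [0.546 0.216] x 0.524 0.573 y 0.202 0.237
side [302, 166, 10, 15, 89] mean [0.715 0.103] x 0.69 0.734 y 0.069 0.138
side [269, 172, 20, 18, 242] mean [0.618 0.106] x 0.586 0.649 y 0.069 0.144
```

>>> jog_arm:
  increments:
    - [-0.73, 0, 0.15, 0]
    - [-0.71, 0, 0.23, 0]
    - [-0.68, 0, 0.3, 0]
    - [-0.65, 0, 0.37, 0]
    - [-0.6, 0, 0.43, 0]
    - [-0.55, 0, 0.49, 0]
    - [-0.5, 0, 0.55, 0]
    - [-0.44, 0, 0.6, 0]
    - [-0.37, 0, 0.64, 0]
    - [-0.31, 0, 0.68, 0]

```text
time_s: 31.2
tcp_pos: [0.3944, 0.2333, 0.2125]
ee_rot: [[0.998, -0.059, -0.002], [-0.059, -0.998, -0.002], [-0.001, 0.002, -1.0]]
wrist_force: [0.1, -0.3, -0.1]
gripper_width: 0.32
gripper_force: 4.2
```

>>> jog_arm:
  increments:
    - [-0.23, 0, 0.65, 0]
    - [-0.16, 0, 0.65, 0]
    - [0, 0, 0, 0]
    - [0, 0, 0, 0]

```text
time_s: 31.6
tcp_pos: [0.387, 0.2337, 0.1873]
ee_rot: [[0.998, -0.059, -0.002], [-0.059, -0.998, -0.003], [-0.002, 0.003, -1.0]]
wrist_force: [0.1, -1.7, 2.1]
gripper_width: 0.321
gripper_force: 4.4
```

>>> jog_arm:
  increments:
    - [0, 0, 0, 0]
    - [0, 0, -0.15, 0]
    - [0, 0, 0, 0]
    - [0, 0, 0, 0]
    - [0, 0, 0, 0]
  grip: 64

```text
time_s: 32.1
tcp_pos: [0.3872, 0.2343, 0.191]
ee_rot: [[0.998, -0.059, 0.0], [-0.059, -0.998, 0.0], [0.0, -0.0, -1.0]]
wrist_force: [-1.0, -0.4, 0.1]
gripper_width: 0.677
gripper_force: 0.0
```

```bash
python3 -c "
from h import *
plan(.461,.2305,.025,-93.4); foot(0,'side'); foot(0,'top')"
```

```text
t 32.1 grasp [0.3873 0.2344 0.027 ] yaw -93.4 turn units 0.0 shift units xyz [ 3.69 -0.02  0.1 ] w 58.9 F [-1.  -0.4  0.1] gf 0.0
side [225, 162, 9, 14, 75] mean [0.514 0.222] x 0.495 0.53 y 0.185 0.26
side [302, 166, 11, 15, 89] mean [0.705 0.086] x 0.682 0.723 y 0.053 0.121
side [196, 172, 14, 12, 89] mean [0.425 0.209] x 0.402 0.45 y 0.188 0.236
side [269, 172, 19, 18, 241] mean [0.61  0.091] x 0.578 0.643 y 0.055 0.128
top [245, 166, 13, 7, 80] mean [0.677 0.044] x 0.666 0.686 y 0.024 0.065
top [243, 189, 14, 15, 175] mean [0.587 0.05 ] x 0.562 0.609 y 0.027 0.071
top [190, 215, 14, 7, 90] mean [0.512 0.225] x 0.503 0.523 y 0.202 0.245
top [139, 239, 14, 14, 95] mean [0.421 0.387] x 0.401 0.443 y 0.369 0.412
top [187, 238, 15, 9, 111] mean [0.434 0.23 ] x 0.42 0.447 y 0.208 0.254
```

Bottle A lies with its foot at x≈0.524. Slide to the body and grip.

>>> jog_arm:
  increments:
    - [0.7, 0, 0.1, 0]
    - [0.8, 0, 0, 0]
    - [0.8, 0, 0, 0]
    - [0.8, 0, 0, 0]
    - [0.8, 0, 0, 0]
    - [0.2, 0, 0, 0]
    - [0, 0, 0, 0]

```text
time_s: 32.9
tcp_pos: [0.4697, 0.2292, 0.1884]
ee_rot: [[0.998, -0.06, -0.0], [-0.06, -0.998, -0.0], [-0.0, 0.0, -1.0]]
wrist_force: [-0.4, 0.0, -0.2]
gripper_width: 0.734
gripper_force: 0.0
```

>>> jog_arm:
  increments:
    - [0, 0, 0, 0]
    - [0, 0, 0, 0]
    - [0, 0, 0, 0]
    - [0, 0, 0, 0]
    - [0, 0, 0, 0]
    - [0, 0, 0, 0]
  grip: 40

```text
time_s: 33.5
tcp_pos: [0.4688, 0.2295, 0.1888]
ee_rot: [[0.998, -0.059, -0.0], [-0.059, -0.998, -0.0], [-0.0, 0.0, -1.0]]
wrist_force: [-1.2, -0.1, 0.9]
gripper_width: 0.524
gripper_force: 30.0
```

>>> jog_arm:
  increments:
    - [0, 0, -0.5, 0]
    - [0, 0, -0.8, 0]
    - [0, 0, -1, 0]
    - [0, 0, -1, 0]
    - [0, 0, -1, 0]
    - [0, 0, -1, 0]
    - [0, 0, -0.9, 0]
    - [0, 0, 0, 0]

```text
time_s: 34.3
tcp_pos: [0.4696, 0.2298, 0.3157]
ee_rot: [[0.998, -0.059, 0.005], [-0.059, -0.998, 0.004], [0.005, -0.004, -1.0]]
wrist_force: [0.4, -0.5, -1.7]
gripper_width: 0.521
gripper_force: 30.0
```

```bash
python3 -c "
from h import *
plan(.620,-.0393,.15,-93.5)"
```

```text
t 34.3 grasp [0.4705 0.2305 0.1517] yaw -93.4 turn units 0.03 shift units xyz [ 8.28 13.01  0.07] w 45.3 F [ 0.4 -0.5 -1.7] gf 29.996667802333832
```

>>> jog_arm:
  increments:
    - [0.4, 0.6, 0, 0]
    - [0.6, 0.95, 0, 0]
    - [0.6, 0.95, 0, 0]
    - [0.6, 0.95, 0, 0]
    - [0.6, 0.95, 0, 0]
    - [0.6, 0.95, 0, 0]
    - [0.6, 0.95, 0, 0]
    - [0.6, 0.95, 0, 0]
    - [0.6, 0.95, 0, 0]
    - [0.6, 0.95, 0, 0]

```text
time_s: 35.3
tcp_pos: [0.5741, 0.0381, 0.311]
ee_rot: [[0.998, -0.06, -0.003], [-0.06, -0.998, -0.001], [-0.003, 0.001, -1.0]]
wrist_force: [-0.7, -0.3, -1.4]
gripper_width: 0.52
gripper_force: 30.0
```

>>> jog_arm:
  increments:
    - [0.6, 0.95, 0, 0]
    - [0.6, 0.95, 0, 0]
    - [0.6, 0.95, 0, 0]
    - [0.6, 0.95, 0, 0]
    - [0.08, 0.06, 0, 0]
    - [0, 0, 0, 0]
    - [0, 0, 0, 0]
    - [0, 0, 0, 0]

```text
time_s: 36.1
tcp_pos: [0.6187, -0.0395, 0.3124]
ee_rot: [[0.998, -0.058, -0.001], [-0.058, -0.998, 0.0], [-0.001, 0.0, -1.0]]
wrist_force: [0.3, -0.3, -1.3]
gripper_width: 0.522
gripper_force: 30.0
```

```bash
python3 -c "
from h import *
plan(.620,-.0393,.0605,-93.5); foot(0,'side',.15)"
```

```text
t 36.1 grasp [ 0.6185 -0.0395  0.1484] yaw -93.3 turn units 0.04 shift units xyz [ 0.08 -0.02  4.39] w 45.4 F [ 0.3 -0.3 -1.3] gf 29.99669998884201
side [173, 128, 14, 15, 171] mean [0.39 0.27] x 0.367 0.414 y 0.228 0.314
side [177, 156, 13, 7, 49] mean [0.354 0.139] x 0.339 0.374 y 0.127 0.156
side [269, 161, 34, 29, 433] mean [ 0.556 -0.056] x 0.493 0.608 y -0.099 -0.01
side [322, 165, 6, 5, 23] mean [ 0.652 -0.074] x 0.641 0.662 y -0.083 -0.065
```

>>> jog_arm:
  increments:
    - [0.08, 0, 0.7, 0]
    - [0, 0, 0.9, 0]
    - [0, 0, 0.9, 0]
    - [0, 0, 0.8, 0]
    - [0, 0, 0.5, 0]
    - [0, 0, 0.3, 0]
    - [0, 0, 0.27, 0]
    - [0, 0, 0, 0]

```text
time_s: 36.95
tcp_pos: [0.621, -0.0399, 0.2255]
ee_rot: [[0.998, -0.059, 0.001], [-0.059, -0.998, 0.0], [0.001, -0.0, -1.0]]
wrist_force: [-0.1, 0.2, -2.3]
gripper_width: 0.52
gripper_force: 30.0
```

>>> jog_arm:
  increments:
    - [0, 0, 0, 0]
    - [0, 0, 0, 0]
    - [0, 0, 0, 0]
    - [0, 0, 0, 0]
    - [0, 0, 0, 0]
  grip: 58

```text
time_s: 37.45
tcp_pos: [0.6207, -0.0402, 0.2256]
ee_rot: [[0.998, -0.059, 0.001], [-0.059, -0.998, 0.0], [0.001, -0.0, -1.0]]
wrist_force: [-0.8, -0.2, -0.5]
gripper_width: 0.664
gripper_force: 0.0
```

>>> jog_arm:
  increments:
    - [0, 0, -0.5, 0]
    - [0, 0, -1, 0]
    - [0, 0, -1, 0]
    - [0, 0, -1, 0]
    - [0, 0, -1, 0]
    - [0, 0, -1, 0]
    - [0, 0, -1, 0]
    - [0, 0, -1, 0]
    - [0, 0, 0, 0]
    - [0, 0, 0, 0]

```text
time_s: 38.45
tcp_pos: [0.6203, -0.0401, 0.3758]
ee_rot: [[0.998, -0.059, 0.001], [-0.059, -0.998, 0.001], [0.001, -0.001, -1.0]]
wrist_force: [0.2, 0.4, 0.5]
gripper_width: 0.662
gripper_force: 0.0
```

```bash
python3 -c "
from h import *
plan(.4195,.3735,.2,-93.5); spots(); foot(0,'side',.058)"
```

```text
t 38.5 grasp [ 0.6205 -0.04    0.2118] yaw -93.4 turn units 0.02 shift units xyz [-11.29 -20.02   0.6 ] w 57.6 F [0.2 0.4 0.5] gf 0.0
side [(0.92, [0.598, -0.05, 0.069]), (0.71, [0.415, 0.361, 0.077]), (0.61, [0.61, 0.033, 0.068])]
top [(0.89, [0.579, -0.034, 0.07]), (0.66, [0.416, 0.362, 0.107]), (0.55, [0.581, 0.049, 0.077])]
side [173, 128, 14, 15, 176] mean [0.436 0.432] x 0.409 0.462 y 0.385 0.483
side [177, 156, 13, 7, 48] mean [0.395 0.283] x 0.378 0.417 y 0.268 0.303
side [302, 166, 11, 15, 87] mean [0.676 0.041] x 0.652 0.694 y 0.009 0.075
side [269, 172, 20, 18, 240] mean [0.585 0.045] x 0.555 0.617 y 0.011 0.081
side [317, 181, 11, 16, 96] mean [ 0.672 -0.043] x 0.65 0.69 y -0.077 -0.011
side [283, 188, 21, 19, 264] mean [ 0.582 -0.038] x 0.553 0.611 y -0.071 -0.005
```

Both bottles are in their cradles. Now bottle B, which hasn't moved from its spot.

>>> jog_arm:
  increments:
    - [-0.5, -0.9, 0, 0]
    - [-0.55, -0.98, 0, 0]
    - [-0.55, -0.98, 0, 0]
    - [-0.55, -0.98, 0, 0]
    - [-0.55, -0.98, 0, 0]
    - [-0.55, -0.98, 0, 0]
    - [-0.55, -0.98, 0, 0]
    - [-0.55, -0.98, 0, 0]
    - [-0.55, -0.98, 0, 0]
    - [-0.55, -0.98, 0, 0]

```text
time_s: 39.7
tcp_pos: [0.5228, 0.1611, 0.3748]
ee_rot: [[0.998, -0.059, -0.001], [-0.059, -0.998, -0.001], [-0.001, 0.001, -1.0]]
wrist_force: [1.2, 0.3, -0.5]
gripper_width: 0.666
gripper_force: 0.0
```

>>> jog_arm:
  increments:
    - [-0.55, -0.98, 0, 0]
    - [-0.55, -0.98, 0, 0]
    - [-0.55, -0.98, 0, 0]
    - [-0.55, -0.98, 0, 0]
    - [-0.55, -0.98, 0, 0]
    - [-0.55, -0.98, 0, 0]
    - [-0.55, -0.98, 0, 0]
    - [-0.55, -0.98, 0, 0]
    - [-0.55, -0.98, 0, 0]
    - [-0.55, -0.98, 0, 0]

```text
time_s: 40.7
tcp_pos: [0.4245, 0.3633, 0.3748]
ee_rot: [[0.998, -0.059, -0.001], [-0.059, -0.998, -0.001], [-0.001, 0.001, -1.0]]
wrist_force: [-0.7, -0.1, -0.7]
gripper_width: 0.668
gripper_force: 0.0
```

>>> jog_arm:
  increments:
    - [-0.34, -0.5, 0, 0]
    - [0, 0, 0, 0]
    - [0, 0, 0, 0]
    - [0, 0, 0, 0]

```text
time_s: 41.1
tcp_pos: [0.4192, 0.3721, 0.3753]
ee_rot: [[0.998, -0.06, -0.0], [-0.06, -0.998, -0.0], [-0.0, 0.0, -1.0]]
wrist_force: [0.1, 0.0, -0.2]
gripper_width: 0.667
gripper_force: 0.0
```

```bash
python3 -c "
from h import *
plan(.4195,.3735,.14,-93.5); spots()"
```

```text
t 41.1 grasp [0.4191 0.372  0.2113] yaw -93.4 turn units 0.02 shift units xyz [ 0.02 -0.08  3.56] w 58.0 F [ 0.1  0.  -0.2] gf 0.0
side [(0.96, [0.61, 0.032, 0.069]), (0.86, [0.597, -0.051, 0.07]), (0.55, [0.418, 0.362, 0.079])]
top [(0.93, [0.606, -0.038, 0.074]), (0.6, [0.612, 0.044, 0.079])]
```

>>> jog_arm:
  increments:
    - [0, -0.08, 0.8, 0]
    - [0, 0, 0.9, 0]
    - [0, 0, 0.9, 0]
    - [0, 0, 0.6, 0]
    - [0, 0, 0.36, 0]
    - [0, 0, 0, 0]

```text
time_s: 41.9
tcp_pos: [0.419, 0.3743, 0.3033]
ee_rot: [[0.998, -0.059, -0.001], [-0.059, -0.998, -0.001], [-0.001, 0.002, -1.0]]
wrist_force: [-1.2, 0.4, 0.8]
gripper_width: 0.665
gripper_force: 0.0
```

>>> jog_arm:
  increments:
    - [0, 0, 0, 0]
    - [0, 0, 0, 0]
    - [0, 0, 0, 0]
    - [0, 0, 0, 0]
    - [0, 0, 0, 0]
    - [0, 0, 0, 0]
  grip: 20

```text
time_s: 42.5
tcp_pos: [0.419, 0.3747, 0.3045]
ee_rot: [[0.998, -0.059, 0.001], [-0.059, -0.998, 0.001], [0.001, -0.001, -1.0]]
wrist_force: [0.2, -0.1, 0.8]
gripper_width: 0.31
gripper_force: 30.0
```

```bash
python3 -c "
from h import *
plan(.55,.225,.15,-93.4)"
```

```text
t 42.5 grasp [0.4192 0.3749 0.1405] yaw -93.4 turn units 0.01 shift units xyz [ 6.97  7.1  -0.48] w 27.0 F [ 0.2 -0.1  0.8] gf 29.98231118428521
```

>>> jog_arm:
  increments:
    - [0, 0, -0.3, 0]
    - [0.3, 0.3, -0.2, 0]
    - [0.8, 0.8, 0, 0]
    - [0.95, 0.95, 0, 0]
    - [0.95, 0.95, 0, 0]
    - [0.95, 0.95, 0, 0]
    - [0.95, 0.95, 0, 0]
    - [0.95, 0.95, 0, 0]
    - [0.7, 0.75, 0, 0]
    - [0.42, 0.5, 0, 0]

```text
time_s: 43.5
tcp_pos: [0.5506, 0.2227, 0.3139]
ee_rot: [[0.998, -0.061, -0.001], [-0.061, -0.998, -0.001], [-0.001, 0.001, -1.0]]
wrist_force: [0.6, 0.0, -1.6]
gripper_width: 0.316
gripper_force: 30.0
```

>>> jog_arm:
  increments:
    - [0, 0, 0, 0]
    - [0, 0, 0.3, 0]
    - [0, 0, 0.2, 0]
    - [0, 0, 0.05, 0]
    - [0, 0, 0, 0]

```text
time_s: 44.0
tcp_pos: [0.5495, 0.2254, 0.3044]
ee_rot: [[0.998, -0.057, 0.001], [-0.057, -0.998, -0.0], [0.001, -0.0, -1.0]]
wrist_force: [-0.7, -0.3, 5.0]
gripper_width: 0.312
gripper_force: 30.0
```

>>> jog_arm:
  increments:
    - [0, 0, 0, 0]
    - [0, 0, 0, 0]
    - [0, 0, 0, 0]
  grip: 27.75

```text
time_s: 44.3
tcp_pos: [0.5498, 0.2253, 0.3043]
ee_rot: [[0.998, -0.058, 0.002], [-0.058, -0.998, 0.001], [0.002, -0.002, -1.0]]
wrist_force: [-0.2, 1.0, 5.7]
gripper_width: 0.322
gripper_force: 4.5
```

>>> jog_arm:
  increments:
    - [-0.37, 0, 0, 0]
    - [-0.37, 0, 0, 0]
    - [-0.37, 0, 0, 0]
    - [-0.37, 0, 0, 0]
    - [-0.37, 0, 0.03, 0]
    - [-0.37, 0, 0.04, 0]
    - [0, 0, 0, 0]

```text
time_s: 45.0
tcp_pos: [0.5043, 0.2272, 0.3015]
ee_rot: [[0.998, -0.058, -0.001], [-0.058, -0.998, -0.0], [-0.001, 0.0, -1.0]]
wrist_force: [-1.1, 0.8, 3.0]
gripper_width: 0.322
gripper_force: 5.9
```

```bash
python3 -c "
from h import *
plan(.55,.225,.14,-93.4); foot(0,'side',.01)"
```

```text
t 45.0 grasp [0.5041 0.2271 0.1375] yaw -93.3 turn units 0.01 shift units xyz [ 2.3  -0.03 -0.13] w 28.0 F [-1.1  0.8  3. ] gf 5.92359708622098
side [222, 140, 16, 17, 162] mean [0.569 0.344] x 0.543 0.597 y 0.303 0.395
side [233, 165, 13, 10, 49] mean [0.543 0.213] x 0.522 0.57 y 0.197 0.232
side [302, 166, 10, 15, 85] mean [0.715 0.102] x 0.692 0.732 y 0.069 0.14
side [269, 172, 20, 18, 246] mean [0.619 0.107] x 0.586 0.652 y 0.069 0.144
side [317, 181, 11, 16, 96] mean [0.711 0.012] x 0.687 0.73 y -0.02 0.046
side [283, 188, 20, 19, 263] mean [0.614 0.016] x 0.584 0.646 y -0.019 0.052
```

Tilting as before, so I finish the arc.

>>> jog_arm:
  increments:
    - [-0.73, 0, 0.15, 0]
    - [-0.71, 0, 0.23, 0]
    - [-0.68, 0, 0.3, 0]
    - [-0.65, 0, 0.37, 0]
    - [-0.6, 0, 0.43, 0]
    - [-0.55, 0, 0.49, 0]
    - [-0.5, 0, 0.55, 0]
    - [-0.44, 0, 0.6, 0]
    - [-0.37, 0, 0.64, 0]
    - [-0.31, 0, 0.68, 0]

```text
time_s: 46.05
tcp_pos: [0.3943, 0.2332, 0.2117]
ee_rot: [[0.998, -0.059, -0.001], [-0.059, -0.998, -0.001], [-0.001, 0.001, -1.0]]
wrist_force: [1.6, 0.2, -0.9]
gripper_width: 0.321
gripper_force: 5.6
```

>>> jog_arm:
  increments:
    - [-0.23, 0, 0.65, 0]
    - [-0.16, 0, 0.65, 0]
    - [0, 0, 0, 0]
    - [0, 0, 0, 0]

```text
time_s: 46.45
tcp_pos: [0.387, 0.2337, 0.1866]
ee_rot: [[0.998, -0.059, -0.002], [-0.059, -0.998, -0.002], [-0.002, 0.002, -1.0]]
wrist_force: [1.6, -1.7, 1.8]
gripper_width: 0.319
gripper_force: 4.3
```

>>> jog_arm:
  increments:
    - [0, 0, 0, 0]
    - [0, 0, -0.15, 0]
    - [0, 0, 0, 0]
    - [0, 0, 0, 0]
    - [0, 0, 0, 0]
  grip: 64

```text
time_s: 46.95
tcp_pos: [0.387, 0.2341, 0.1901]
ee_rot: [[0.998, -0.059, 0.0], [-0.059, -0.998, 0.0], [0.0, -0.0, -1.0]]
wrist_force: [-0.2, 0.5, -0.5]
gripper_width: 0.685
gripper_force: 0.0
```

```bash
python3 -c "
from h import *
plan(.469,.2305,.025,-93.4); foot(0,'side'); foot(0,'top')"
```

```text
t 47.0 grasp [0.387  0.2342 0.0261] yaw -93.4 turn units 0.0 shift units xyz [ 4.1  -0.06  0.06] w 59.6 F [-0.2  0.5 -0.5] gf 0.0
side [225, 162, 9, 15, 79] mean [0.514 0.222] x 0.495 0.53 y 0.185 0.259
side [302, 166, 11, 14, 88] mean [0.705 0.087] x 0.682 0.724 y 0.053 0.121
side [196, 173, 14, 11, 86] mean [0.423 0.207] x 0.4 0.448 y 0.187 0.231
side [269, 172, 19, 18, 246] mean [0.61  0.091] x 0.578 0.643 y 0.053 0.128
side [317, 181, 11, 16, 98] mean [ 0.701 -0.002] x 0.675 0.719 y -0.035 0.032
side [283, 188, 20, 19, 266] mean [0.606 0.002] x 0.573 0.637 y -0.033 0.037
top [245, 166, 13, 7, 79] mean [0.677 0.044] x 0.666 0.686 y 0.024 0.065
top [271, 167, 13, 7, 76] mean [ 0.673 -0.042] x 0.662 0.683 y -0.062 -0.022
top [243, 189, 14, 15, 174] mean [0.587 0.05 ] x 0.562 0.609 y 0.027 0.071
top [269, 190, 13, 15, 172] mean [ 0.584 -0.036] x 0.559 0.606 y -0.055 -0.016
top [189, 215, 14, 8, 90] mean [0.512 0.226] x 0.499 0.523 y 0.205 0.249
top [187, 238, 15, 9, 112] mean [0.433 0.23 ] x 0.42 0.447 y 0.208 0.254
```

>>> jog_arm:
  increments:
    - [0.7, 0, 0.06, 0]
    - [0.8, 0, 0, 0]
    - [0.8, 0, 0, 0]
    - [0.8, 0, 0, 0]
    - [0.8, 0, 0, 0]
    - [0.2, 0, 0, 0]
    - [0, 0, 0, 0]

```text
time_s: 47.75
tcp_pos: [0.4695, 0.229, 0.1884]
ee_rot: [[0.998, -0.06, -0.0], [-0.06, -0.998, -0.0], [-0.0, 0.0, -1.0]]
wrist_force: [0.3, -0.9, 0.4]
gripper_width: 0.737
gripper_force: 0.0
```

>>> jog_arm:
  increments:
    - [0, 0, 0, 0]
    - [0, 0, 0, 0]
    - [0, 0, 0, 0]
    - [0, 0, 0, 0]
    - [0, 0, 0, 0]
    - [0, 0, 0, 0]
  grip: 40

```text
time_s: 48.35
tcp_pos: [0.4685, 0.2293, 0.1888]
ee_rot: [[0.998, -0.059, -0.001], [-0.059, -0.998, -0.0], [-0.001, 0.0, -1.0]]
wrist_force: [-1.5, -0.4, 1.7]
gripper_width: 0.52
gripper_force: 30.0
```

>>> jog_arm:
  increments:
    - [0, 0, -0.5, 0]
    - [0, 0, -0.8, 0]
    - [0, 0, -1, 0]
    - [0, 0, -1, 0]
    - [0, 0, -1, 0]
    - [0, 0, -1, 0]
    - [0, 0, -0.9, 0]
    - [0, 0, 0, 0]

```text
time_s: 49.15
tcp_pos: [0.4694, 0.2296, 0.3156]
ee_rot: [[0.998, -0.059, 0.005], [-0.059, -0.998, 0.004], [0.005, -0.004, -1.0]]
wrist_force: [0.8, 0.3, -2.9]
gripper_width: 0.521
gripper_force: 30.0
```

>>> jog_arm:
  increments:
    - [0.3, 0.7, 0, 0]
    - [0.45, 0.97, 0, 0]
    - [0.45, 0.97, 0, 0]
    - [0.45, 0.97, 0, 0]
    - [0.45, 0.97, 0, 0]
    - [0.45, 0.97, 0, 0]
    - [0.45, 0.97, 0, 0]
    - [0.45, 0.97, 0, 0]
    - [0.45, 0.97, 0, 0]
    - [0.45, 0.97, 0, 0]

```text
time_s: 50.15
tcp_pos: [0.5443, 0.0342, 0.3111]
ee_rot: [[0.998, -0.06, -0.003], [-0.06, -0.998, -0.001], [-0.003, 0.001, -1.0]]
wrist_force: [-0.6, 0.7, -2.7]
gripper_width: 0.52
gripper_force: 30.0
```

```bash
python3 -c "
from h import *
plan(.615,-.1231,.15,-93.5)"
```

```text
t 50.1 grasp [0.5438 0.034  0.1471] yaw -93.4 turn units 0.02 shift units xyz [ 4.03  7.62 -0.15] w 45.3 F [-0.6  0.7 -2.7] gf 29.999789893627167
```

>>> jog_arm:
  increments:
    - [0.52, 0.97, 0, 0]
    - [0.52, 0.97, 0, 0]
    - [0.52, 0.97, 0, 0]
    - [0.52, 0.97, 0, 0]
    - [0.52, 0.97, 0, 0]
    - [0.52, 0.97, 0, 0]
    - [0.52, 0.97, 0, 0]
    - [0.2, 0.4, 0, 0]
    - [0, 0, 0, 0]
    - [0, 0, 0, 0]

```text
time_s: 51.15
tcp_pos: [0.6122, -0.1121, 0.3118]
ee_rot: [[0.998, -0.059, -0.002], [-0.059, -0.998, 0.0], [-0.002, -0.0, -1.0]]
wrist_force: [-0.6, 0.5, -3.0]
gripper_width: 0.52
gripper_force: 30.0
```

```bash
python3 -c "
from h import *
plan(.615,-.1231,.0605,-93.5); foot(0,'side',.15)"
```

```text
t 51.1 grasp [ 0.6119 -0.1121  0.1478] yaw -93.4 turn units 0.02 shift units xyz [0.2  0.54 4.36] w 45.2 F [-0.6  0.5 -3. ] gf 29.99846577644348
side [284, 166, 33, 41, 529] mean [ 0.556 -0.123] x 0.491 0.617 y -0.172 -0.044
side [270, 173, 18, 17, 217] mean [ 0.522 -0.068] x 0.495 0.55 y -0.099 -0.039
```

>>> jog_arm:
  increments:
    - [0.2, 0.54, 0, 0]
    - [0, 0, 0.3, 0]
    - [0, 0, 0.8, 0]
    - [0, 0, 0.9, 0]
    - [0, 0, 0.8, 0]
    - [0, 0, 0.7, 0]
    - [0, 0, 0.4, 0]
    - [0, 0, 0.25, 0]
    - [0, 0, 0.2, 0]
    - [0, 0, 0, 0]

```text
time_s: 52.2
tcp_pos: [0.6162, -0.1232, 0.2256]
ee_rot: [[0.998, -0.059, -0.0], [-0.059, -0.998, -0.0], [-0.0, 0.0, -1.0]]
wrist_force: [0.2, -0.1, -2.9]
gripper_width: 0.522
gripper_force: 30.0
```

>>> jog_arm:
  increments:
    - [0, 0, 0, 0]
    - [0, 0, 0, 0]
    - [0, 0, 0, 0]
    - [0, 0, 0, 0]
    - [0, 0, 0, 0]
  grip: 58

```text
time_s: 52.7
tcp_pos: [0.6162, -0.1233, 0.2262]
ee_rot: [[0.998, -0.059, 0.001], [-0.059, -0.998, -0.0], [0.001, 0.0, -1.0]]
wrist_force: [-0.5, -0.2, 0.1]
gripper_width: 0.663
gripper_force: 0.0
```

>>> jog_arm:
  increments:
    - [0, 0, -0.5, 0]
    - [0, 0, -1, 0]
    - [0, 0, -1, 0]
    - [0, 0, -1, 0]
    - [0, 0, -1, 0]
    - [0, 0, -1, 0]
    - [0, 0, -1, 0]
    - [0, 0, -1, 0]
    - [0, 0, 0, 0]
    - [0, 0, 0, 0]

```text
time_s: 53.7
tcp_pos: [0.6158, -0.1232, 0.3762]
ee_rot: [[0.998, -0.059, 0.001], [-0.059, -0.998, 0.001], [0.001, -0.001, -1.0]]
wrist_force: [0.1, 0.7, -1.2]
gripper_width: 0.674
gripper_force: 0.0
```

```bash
python3 -c "
from h import *
plan(.40,-.075,.2,-93.5)"
```

```text
t 53.7 grasp [ 0.616  -0.1231  0.2122] yaw -93.4 turn units 0.02 shift units xyz [-10.93  -1.74   0.6 ] w 58.6 F [ 0.1  0.7 -1.2] gf 0.0
```

>>> jog_arm:
  increments:
    - [-0.9, -0.15, 0, 0]
    - [-1, -0.15, 0, 0]
    - [-1, -0.15, 0, 0]
    - [-1, -0.15, 0, 0]
    - [-1, -0.15, 0, 0]
    - [-1, -0.15, 0, 0]
    - [-1, -0.15, 0, 0]
    - [-1, -0.15, 0, 0]
    - [-1, -0.15, 0, 0]
    - [-1, -0.15, 0, 0]
  grip: 0

```text
time_s: 54.7
tcp_pos: [0.419, -0.0815, 0.3746]
ee_rot: [[0.998, -0.059, -0.003], [-0.059, -0.998, -0.0], [-0.003, 0.0, -1.0]]
wrist_force: [0.1, 0.2, 0.9]
gripper_width: 0.007
gripper_force: 0.0
```

>>> jog_arm:
  increments:
    - [-1, -0.15, 0, 0]
    - [0, 0, 0, 0]
    - [0, 0, 0, 0]
    - [0, 0, 0, 0]

```text
time_s: 55.1
tcp_pos: [0.4011, -0.0774, 0.3755]
ee_rot: [[0.998, -0.059, -0.0], [-0.059, -0.998, -0.0], [-0.0, 0.0, -1.0]]
wrist_force: [0.1, 0.0, 0.2]
gripper_width: 0.007
gripper_force: 0.0
```

```bash
python3 -c "
from h import *
plan(.40,-.075,.08,-93.5); foot(0,'top',.058); foot(0,'side',.058)
t=snap('top','t9.png'); s=snap('side','s9.png')
a=cv2.resize(t[140:250,215:365],(450,330),interpolation=2); b=cv2.resize(s[130:270,240:390],(350,327),interpolation=2)
b=cv2.copyMakeBorder(b,0,3,0,0,0); cv2.imwrite('pics/z9.png',np.hstack([a,b]))"
```

```text
t 55.1 grasp [ 0.401  -0.0775  0.2115] yaw -93.4 turn units 0.03 shift units xyz [-0.06 -0.12  6.57] w 0.6 F [0.1 0.  0.2] gf 0.0
top [245, 166, 13, 7, 79] mean [0.671 0.042] x 0.66 0.68 y 0.022 0.062
top [271, 167, 13, 7, 77] mean [ 0.667 -0.042] x 0.657 0.676 y -0.062 -0.023
top [296, 169, 14, 7, 84] mean [ 0.659 -0.126] x 0.65 0.67 y -0.147 -0.105
top [243, 189, 14, 15, 174] mean [0.583 0.048] x 0.558 0.604 y 0.025 0.068
top [269, 190, 13, 16, 172] mean [ 0.579 -0.036] x 0.552 0.601 y -0.056 -0.017
top [294, 192, 14, 16, 183] mean [ 0.571 -0.119] x 0.545 0.594 y -0.14 -0.098
side [302, 166, 10, 15, 88] mean [0.677 0.044] x 0.655 0.694 y 0.011 0.078
side [269, 172, 19, 18, 242] mean [0.585 0.046] x 0.555 0.617 y 0.011 0.081
side [317, 181, 11, 16, 97] mean [ 0.673 -0.041] x 0.65 0.69 y -0.073 -0.008
side [283, 188, 20, 19, 263] mean [ 0.581 -0.038] x 0.551 0.611 y -0.071 -0.005
side [333, 198, 11, 17, 107] mean [ 0.666 -0.126] x 0.643 0.682 y -0.155 -0.094
side [297, 206, 22, 20, 292] mean [ 0.575 -0.122] x 0.542 0.604 y -0.153 -0.091
```

View pics/z9.png

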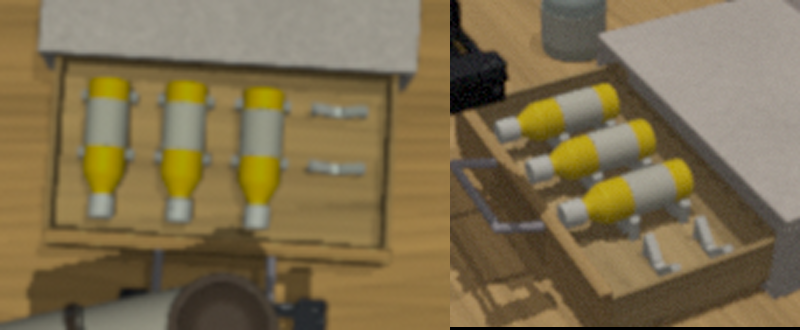

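All three bottles lie in their cradles with caps to the front: the foot bands are near the back board at (105,85), (187,90), (263,95) in the top crop. Now I lower in front of the handle and push gently.

>>> jog_arm:
  increments:
    - [0, 0, 0.7, 0]
    - [0, 0.1, 0.9, 0]
    - [0, 0, 1, 0]
    - [0, 0, 1, 0]
    - [0, 0, 1, 0]
    - [0, 0, 1, 0]
    - [0, 0, 0.7, 0]
    - [0, 0, 0.27, 0]
    - [0, 0, 0, 0]

```text
time_s: 56.2
tcp_pos: [0.4005, -0.0795, 0.2438]
ee_rot: [[0.998, -0.059, -0.002], [-0.059, -0.998, -0.0], [-0.002, 0.001, -1.0]]
wrist_force: [-0.8, 0.3, 1.0]
gripper_width: 0.008
gripper_force: 0.0
```

>>> jog_arm:
  increments:
    - [0.3, 0, 0, 0]
    - [0.3, 0, 0, 0]
    - [0.3, 0, 0, 0]
    - [0.3, 0, 0, 0]
    - [0.35, 0, 0, 0]
    - [0.4, 0, 0, 0]
    - [0.45, 0, 0, 0]
    - [0.5, 0, 0, 0]
    - [0.5, 0, 0, 0]
    - [0.5, 0, 0, 0]

```text
time_s: 57.2
tcp_pos: [0.4791, -0.0842, 0.2442]
ee_rot: [[0.998, -0.059, -0.0], [-0.059, -0.998, -0.0], [-0.0, 0.0, -1.0]]
wrist_force: [-2.2, -0.8, 0.6]
gripper_width: 0.006
gripper_force: 0.9
```

>>> jog_arm:
  increments:
    - [0.5, 0, 0, 0]
    - [0.5, 0, 0, 0]
    - [0.5, 0, 0, 0]
    - [0.5, 0, 0, 0]
    - [0.5, 0, 0, 0]
    - [0.5, 0, 0, 0]
    - [0.5, 0, 0, 0]
    - [0.5, 0, 0, 0]
    - [0.5, 0, 0, 0]
    - [0.5, 0, 0, 0]

```text
time_s: 58.2
tcp_pos: [0.5788, -0.09, 0.2443]
ee_rot: [[0.998, -0.059, -0.0], [-0.059, -0.998, -0.0], [-0.0, 0.0, -1.0]]
wrist_force: [-1.4, -1.5, -0.1]
gripper_width: 0.005
gripper_force: 0.9
```

```bash
python3 -c "
from h import *
plan(.6239,-.088,.08,-93.5)"
```

```text
t 58.2 grasp [ 0.5788 -0.09    0.0803] yaw -93.4 turn units 0.03 shift units xyz [ 2.24 -0.24  0.01] w 0.4 F [-1.4 -1.5 -0.1] gf 0.9421450830996037
```

>>> jog_arm:
  increments:
    - [0.4, 0, 0, 0]
    - [0.4, 0, 0, 0]
    - [0.35, 0, 0, 0]
    - [0.3, 0, 0, 0]
    - [0.25, 0, 0, 0]
    - [0.2, 0, 0, 0]
    - [0.15, 0, 0, 0]
    - [0.1, 0, 0, 0]
    - [0.1, 0, 0, 0]
    - [0, 0, 0, 0]

```text
time_s: 59.2
tcp_pos: [0.6233, -0.0925, 0.2444]
ee_rot: [[0.998, -0.059, 0.001], [-0.059, -0.998, 0.0], [0.001, -0.0, -1.0]]
wrist_force: [-0.4, -0.4, 0.6]
gripper_width: 0.006
gripper_force: 0.2
```

>>> jog_arm:
  increments:
    - [0.1, 0, 0, 0]
    - [0.05, 0, 0, 0]
    - [0, 0, 0, 0]

```text
time_s: 59.5
tcp_pos: [0.6247, -0.0926, 0.2443]
ee_rot: [[0.998, -0.059, -0.005], [-0.059, -0.998, 0.0], [-0.005, 0.0, -1.0]]
wrist_force: [-6.9, 1.4, 3.0]
gripper_width: 0.006
gripper_force: 3.1
```

```bash
python3 -c "
from h import *
plan(.6239,-.088,.08,-93.5)"
```

```text
t 59.5 grasp [ 0.6239 -0.0926  0.0803] yaw -93.4 turn units 0.02 shift units xyz [-0.02 -0.23  0.02] w 0.6 F [-6.9  1.4  3. ] gf 3.090992532670498
```

The force rises at exactly the expected shut position, so the drawer is at its stop. I back away, rise, and check.

>>> jog_arm:
  increments:
    - [-0.3, 0, 0, 0]
    - [-0.6, 0, 0, 0]
    - [-0.8, 0, 0, 0]
    - [-0.8, 0, -0.5, 0]
    - [-0.8, 0, -1, 0]
    - [-0.8, 0, -1, 0]
    - [-0.8, 0, -1, 0]
    - [-0.8, 0, -1, 0]
    - [-0.5, 0, -1, 0]
    - [0, 0, 0, 0]

```text
time_s: 60.5
tcp_pos: [0.5021, -0.0854, 0.3579]
ee_rot: [[0.998, -0.058, 0.009], [-0.058, -0.998, 0.0], [0.009, -0.001, -1.0]]
wrist_force: [0.6, -0.3, 0.6]
gripper_width: 0.003
gripper_force: 0.0
```

>>> jog_arm:
  increments:
    - [-0.8, 0, -1, 0]
    - [-0.8, 0, -1, 0]
    - [0, 0, 0, 0]
    - [0, 0, 0, 0]

```text
time_s: 60.9
tcp_pos: [0.4705, -0.0835, 0.3941]
ee_rot: [[0.998, -0.059, 0.001], [-0.059, -0.998, 0.001], [0.001, -0.001, -1.0]]
wrist_force: [1.1, -0.2, -0.4]
gripper_width: 0.002
gripper_force: 0.0
```

```bash
python3 -c "
from h import *
plan(.5,-.088,.2,-93.5)
t=snap('top','t10.png'); s=snap('side','s10.png')
a=cv2.resize(t[60:250,130:370],(400,317),interpolation=2); b=cv2.resize(s[100:290,160:460],(400,317),interpolation=2); cv2.imwrite('pics/z10.png',np.hstack([a,b]))"
```

```text
t 60.9 grasp [ 0.4707 -0.0834  0.2301] yaw -93.4 turn units 0.03 shift units xyz [1.47 0.14 1.51] w 0.2 F [ 1.1 -0.2 -0.4] gf 0.0
```

View pics/z10.png

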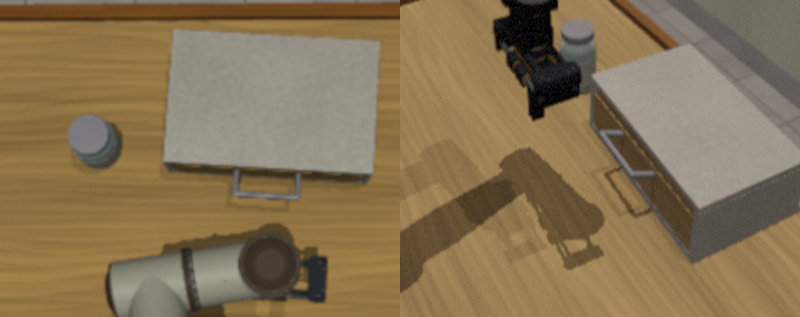

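The drawer front is flush with the unit: in the top crop the bar is at ~(267,195) and nothing of the drawer shows beyond the front. The table is clear of bottles and the jar is in place, so I hand in.

```bash
python3 -c "
from station import r
print(r.finish_job())"
```

```text
the job is handed in; nothing more can be done
None
```

All three bottles lie in their own cradles with caps to the drawer front, the drawer is pushed fully shut, and I never touched the jar, tray or bar; the job is handed in, with no verdict returned.

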